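Lock out the table saw and lay the straightedge to its blade

ROBOT

A 6-joint arm with a two-finger parallel gripper is mounted at the origin on the work surface. World frame = base frame: x ahead of the robot, y to its left, z up, the work surface at z = 0. Lengths are in mm, angles in degrees, forces in N, time in s.
With the tool pointing down it reaches from about 350 to 850 mm from the base axis. Payload 8.1 kg.
Tool frame: the origin (TCP) lies between the finger pads; the fingertips stand 22 mm ahead of it and the grasp point (between the pads) lies 3 mm ahead of it; z points along the fingers, y is the direction in which the jaws open and shut (so a half turn about z gives the same grasp; the last joint's range is limited). The gripper opens to 85 mm and grips with 20 to 120 N. Pads are 22 mm wide; open, the fingers measure 114 mm over their backs; the gripper's body (76 mm by 85 mm) begins 54 mm behind the grasp point. The pads swing forward as they close: fully open they stand 13 mm farther back than shut.
Start: joints at [68.617, 7.471, 85.268, -0, 87.261, -4.893], TCP at [170.284, 575.334, 253.292] pointing down, gripper open.
Joint ranges: [-169.43, 169.43], [-51.17, 129.36], [1.28, 143.12], [-76.62, 256.62], [0, 156.53], [-152.29, 152.29]. Speed limits (degrees/s): [136.94, 136.94, 159.86, 180, 180, 180].

INTERFACE

Orientations are given as [roll, pitch, yaw] about the fixed x, y, z axes, in that order (R = Rz(yaw) Ry(pitch) Rx(roll)).
In Python, from bench import r gives the robot as it stands.
- The arm moves only by the tool drive_tool, never from a script. Its argument "moves" is a list of rows, each a list of 2 entries, a list of its own where there are three numbers: the shift along the world's x, y, z in mm, then the turn about the world's z in degrees. A call has exactly 8 rows; each row is the pose to reach, as a shift and turn from the pose commanded when the call began; what a row does not reach only later rows make up. A row lasts 1/12 s, in which the tool goes at most 41.7 mm and 7.16 degrees, less where a joint would pass 70% of its speed; a pose out of reach is approached as far as the arm can. A call with a gripper value outside its range is refused whole. "fingers" is the finger opening in mm, from 0 to 85.4, set as the call begins (left out, the last holds). The fingers move at their own pace and stop on an object; "squeeze" is the grip in N (left out, the last holds). Time passes only in rows, so rows that repeat a pose let the fingers close, or fill a call up. It gives the time, the measured TCP pose, the force and the opening at its end, in the units of the state.
- r.sense(): the state, without advancing time (a new reading comes with each control period).
- r.snapshot(name): name is "side" or "top" or "wrist"; returns a dict with "pixels" (420x560x3 uint8, red, green, blue), "camera_matrix" (3x3 intrinsics, pixels), "xyz" and "orientation" of the camera in the world. Camera axes: x right, y down, z forward; pixel columns grow to the right and rows downward; lengths in mm; the calibration is good to about 2 mm. A picture is of the moment at which its call begins. There is no depth.
- r.hand_in(): hands the job in, once; it reports no verdict.
The state is a dict: "time": time; "joint_pos": joint angles; "qd": joint speeds; "joint_efforts": joint torques, N m; "tool_pos": TCP position; "tcp_rot": TCP orientation; "ft_force": force on the tool from outside, world axes, zero at the start; "wrist_torque": the same for the moment, N m; "finger_gap": finger opening in mm.
Only numpy, scipy, OpenCV 4.12 (cv2) and the standard library are available. Lean on these libraries where they do the work, as an engineer would, in place of code of your own. Each camera call takes 0.05 s, during which the arm holds its last target.

TASK

Lock out the table saw for a blade check: turn the red isolator handle fully from on to off, swing the steel lockout hasp fully out, then push the eye of every lockout tag lying on the bench past the sprung gate of the snap hook so that all of them hang inside it with the gate shut. Then put the offcuts lying beside the blade into the scrap box, and last lay the straightedge flat on the saw's top, flush along the left face of the blade and roughly centred on it. Touch nothing lying on the saw before the hasp is out, and leave everything else where it is.

Things in the scene. Friction and masses are not known exactly. Their poses are not given: they have to be found in the camera images.
- isolator_handle (a joint): turn of the isolator's red handle: 0 = on (nose with white line points along the box's +x, to the green dot), 1.571 = off (90 degrees counter-clockwise seen from above, nose to the red dot on the +y side); stops at both ends, stiff (0.15 N m), stays where left. Starts near on
- lockout_hasp (a joint): swing of the steel hasp: 0 = folded beside the dial, 1.571 = fully out, pointing away from the dial over the box's front. Swings level, clockwise from above, about a pin 42 mm in front (-x) of the handle's axis; light (0.04 N m), stays where left. Its heel enters a notch in the dial's skirt that faces it only at off: on blocks the hasp, hasp out locks the dial
- handle_axis (a point): on the handle's upright axis, 100 mm above the bench. Isolator: grey box 120 x 100 x 75 mm high, fixed, dial up. Axes are the box's (do not turn): -x is its front, facing the robot roughly; box from 72 mm in front to 48 mm behind. Red grip bar 15 mm wide, 84 to 114 mm high, nose 44 mm and tail 24 mm from the axis; black skirt, radius 32 mm, under it
- hasp_tab (a point): centre of the hasp's upturned finger tab, 65 mm along the hasp from its pin and 6 mm to -x of the pin, 91 mm above the bench: 20 mm long along the hasp, 4 mm thick, 22 mm high. Axes turn with the hasp: at 0 they are the box's and the hasp (16 mm wide, 4 mm thick, 75 mm long) points along -y from the pin; the tab's +x face is the inner one, pushed to swing the hasp out
- hook_gate (a joint): opening of the snap hook's brass gate: 0 = shut on the nose, opens inwards and down to 0.9 at most, about 2 N at its middle, springs shut by itself
- hook_nose (a point): tip of the snap hook's upright nose, 167 mm above the bench. x runs from nose to shank (away from the robot, 38 mm; both are 8 mm bar), z up. The gate slopes from the shank, 16 mm above this point, down to the inside of the nose. An eye held level goes down over the nose, its far rim pushes the gate in and is past it 22 mm below this point. The nose is straight for 38 mm
- hook_bowl (a point): middle of the bar at the lowest point of the snap hook's bowl, 110 mm above the bench, 19 mm behind the nose; a hanging tag's eye centre rests 9 to 30 mm from it, plate below. The hook hangs rigidly from an arm (underside 226 mm high, beginning 24 mm behind the nose) of a fixed grey post, 18 mm square, 93 mm behind the nose; its base plate lies under the hook
- tag1_center (a point): red lockout tag, 30 g: rigid plate 56 x 34 x 8 mm with a round eye at one end (closed ring of 6 mm bar, 26 mm inside, 38 mm outside; 89 mm overall). This point: centre of the plate, half-way up; x towards the eye, z square to the plate. Lies flat on the bench, eye away from the robot. May be absent
- tag1_eye (a point): centre of the red tag's eye, 42 mm from the plate's centre along its x
- tag2_center (a point): yellow lockout tag, 30 g: rigid plate 56 x 34 x 8 mm with a round eye at one end (closed ring of 6 mm bar, 26 mm inside, 38 mm outside; 89 mm overall). This point: centre of the plate, half-way up; x towards the eye, z square to the plate. Lies flat on the bench, eye away from the robot. May be absent
- tag2_eye (a point): centre of the yellow tag's eye, 42 mm from the plate's centre along its x
- tag3_center (a point): blue lockout tag, 30 g: rigid plate 56 x 34 x 8 mm with a round eye at one end (closed ring of 6 mm bar, 26 mm inside, 38 mm outside; 89 mm overall). This point: centre of the plate, half-way up; x towards the eye, z square to the plate. Lies flat on the bench, eye away from the robot. May be absent
- tag3_eye (a point): centre of the blue tag's eye, 42 mm from the plate's centre along its x
- blade_face (a point): middle of the saw blade's left face at the level of the saw's top (8 mm above the bench): x along the blade away from the robot, y out of the face, z up. Blade 3 mm thick, 50 mm high, 200 mm long at the top, thinner riving knife behind. The steel top reaches 160 mm left of the blade; rip fence parallel, its middle 90 mm to the right, 38 mm wide, 53 mm high
- offcut1_center (a point): centre of the pale wooden offcut, 60 (x) x 30 (y) x 20 mm, 25 g, lying on the saw's top to the left of the blade. May be absent
- offcut2_center (a point): centre of the brown wooden offcut, 60 (x) x 30 (y) x 20 mm, 25 g, lying on the saw's top to the left of the blade. May be absent
- straightedge_center (a point): centre, half-way up, of the aluminium straightedge 300 (x) x 30 (y) x 8 mm, about 200 g, with a blue stripe; starts flat on the saw's top to the right of the fence. x along it, z up
- scrap_box: open wooden scrap box 130 (x) x 180 (y) x 85 mm high, walls 6 mm, fixed on the bench. Origin under its middle
- push_stick: orange push stick on the saw's right wing: a bystander, leave it where it is
- glue: yellow glue bottle: a bystander, leave it where it is
- tape_measure: yellow tape measure on the saw's far left corner: a bystander, leave it where it is
- arbor_wrench: steel spanner: a bystander, leave it where it is
- bench_brush: bench brush: a bystander, leave it where it is
- wax_tin: green wax tin: a bystander, leave it where it is

How it is judged (in metres and radians):
On the way, in this order (a step that is already met when the one before it is completed fails the run):
1. the isolator handle is at off (beyond 1.45 rad) (value of joint isolator_handle above 1.45 rad), for 0.2 s.
2. the lockout hasp is swung out (beyond 1.35 rad), handle still off (value of joint isolator_handle above 1.45 rad and value of joint lockout_hasp above 1.35 rad), for 0.2 s.
3. every tag that is there hangs in the snap hook (eye centre within 35 mm of the bowl's lowest point), gate shut (distance between each of tag1_eye, tag2_eye, tag3_eye and hook_bowl below 0.035 m and value of joint hook_gate below 0.08 rad), for 0.3 s.
4. every offcut that is there lies in the scrap box (x of offcut1_center in the frame of scrap_box between -0.065 and 0.065 m and y of offcut1_center in the frame of scrap_box between -0.09 and 0.09 m and z of each of offcut1_center, offcut2_center in the frame of scrap_box below 0.07 m and x of offcut2_center in the frame of scrap_box between -0.065 and 0.065 m and y of offcut2_center in the frame of scrap_box between -0.09 and 0.09 m), for 0.2 s.
5. the straightedge lies flat and flush against the blade (y of straightedge_center in the frame of blade_face between 0.012 and 0.017 m and angle between the x axis of straightedge_center and the x axis of blade_face, either way round below 0.02 rad and x of straightedge_center in the frame of blade_face between -0.05 and 0.05 m and z of straightedge_center in the frame of blade_face below 0.0065 m and (angle between straightedge_center's own z axis and vertical below 0.05 rad or angle between straightedge_center's own z axis and vertical above 3.0916 rad)), for 0.3 s.
At the end, for the whole second after the job is handed in: Handle off (>1.45 rad), hasp out (>1.35); all tags hang in the snap hook (eye within 35 mm of its lowest point), gate shut; all offcuts in the scrap box; straightedge flat, within 2 mm of the blade's left face, parallel within 0.02 rad, centred within 50 mm; all at rest (all of step 2 and all of step 3 and all of step 4 and all of step 5 and linear speed of each of tag1, tag2, tag3, offcut1, offcut2, straightedge below 0.02 m/s); the robot touches nothing.
It fails at once if the fingers touch an offcut or the straightedge before the handle is off and the hasp is out ((contact force between the fingers and straightedge above 0.5 N or contact force between the fingers and offcut1 above 0.5 N or contact force between the fingers and offcut2 above 0.5 N) and not (value of joint isolator_handle above 1.45 rad and value of joint lockout_hasp above 1.2 rad)).
It fails at once if a bystander is moved more than 30 mm (distance of any of push_stick, glue, tape_measure, arbor_wrench, bench_brush, wax_tin from where it was at the start of the episode above 0.03 m).
Of tag1, tag2, tag3 only 2 to 3 are there at a start; the rules pass over those that are not, and their reading is None.
Of offcut1, offcut2 only 1 to 2 are there at a start; the rules pass over those that are not, and their reading is None.
At some moment in a run one of tag1, tag2, tag3, straightedge may be knocked a few centimetres aside while the robot is not near it.
It also fails if it takes over 210 s, if anything falls off the work surface, if the arm or the gripper's body presses on something with over 40 N, if the wrist force passes 120 N, or if a joint passes its speed limit or range.

## Working session

There is one attempt and no reset: what is moved stays moved. The work goes in short steps, Python scripts to look and compute and a tool call to move; the robot and the scene stay as the last step left them, time stands still between calls to the robot, and variables do not carry over. Pictures are saved under pics/ and viewed, and the job is handed in when it is done.

Besides the shell and the picture viewer there is one more tool, called as name(argument=value, ...), one argument or row to a line, values as JSON. drive_tool: Moves the arm, as the interface text tells. Its arguments: {"type":"object","properties":{"moves":{"type":"array","items":{"type":"array"}},"fingers":{"type":"number"},"squeeze":{"type":"number"}},"required":["moves"]}

```bash
ls; mkdir -p pics; cat > h.py <<'E'
import numpy as np, cv2
from bench import r
from scipy.spatial.transform import Rotation as R
def snap(n,f):
    s=r.snapshot(n); cv2.imwrite('pics/'+f+'.png',cv2.cvtColor(s['pixels'],cv2.COLOR_RGB2BGR))
    import pickle; pickle.dump(s,open('pics/'+f+'.pkl','wb')); return s
E
python3 - <<'E'
from h import *
print(r.sense())
for n in ['side','top','wrist']:
    s=snap(n,n+'0'); print(n,s['camera_matrix'],s['xyz'],s['orientation'])
E
```

```text
pics
{'time': 0.0, 'joint_pos': array([ 6.86169496e+01,  7.51469837e+00,  8.53284957e+01,  5.20859815e-04,
        8.72611853e+01, -4.89301034e+00]), 'qd': array([ 0.17282123, -0.00954571,  0.0954649 ,  0.00684634,  0.05887936,
        0.04141156]), 'joint_efforts': array([-3.38918413e-03, -5.69397712e+01, -5.00550163e+01, -8.54927603e-04,
        1.50289916e-02, -6.41473008e-06]), 'tool_pos': array([170.10148771, 574.86197666, 252.25617061]), 'tcp_rot': array([-1.79896045e+02, -9.42139262e-03,  1.63509926e+02]), 'ft_force': array([ 0.8842283 , -0.3029064 , -0.06796871]), 'wrist_torque': array([-0.00365097, -0.00837482, -0.02091332]), 'finger_gap': 85.3211165177157}
side [[498.30903043   0.         284.34340254]
 [  0.         498.30903043 211.7122951 ]
 [  0.           0.           1.        ]] [-113.74676602 -944.82592585  995.93013637] [-127.39850732   -0.31724474  -34.31622202]
top [[382.20205095   0.         283.36698049]
 [  0.         382.20205095 206.3283582 ]
 [  0.           0.           1.        ]] [ 307.59553257   -7.83411642 1140.2723907 ] [-167.41712622   -0.35727084  -87.2744159 ]
wrist [[295.93936216   0.         279.52348218]
 [  0.         295.93936216 209.58472226]
 [  0.           0.           1.        ]] [ 90.7715876  599.69864971 373.25838791] [1.61080183e+02 5.36028287e-02 7.35866964e+01]
```

View pics/side0.png

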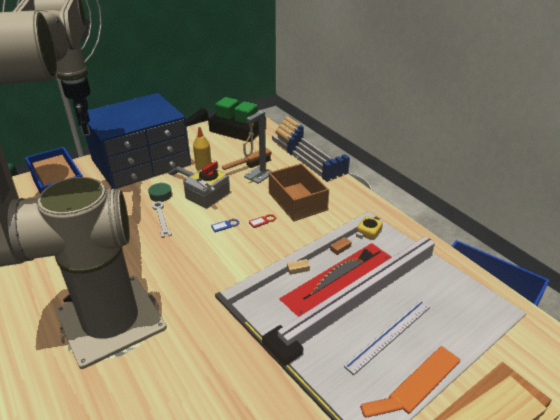

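View pics/top0.png

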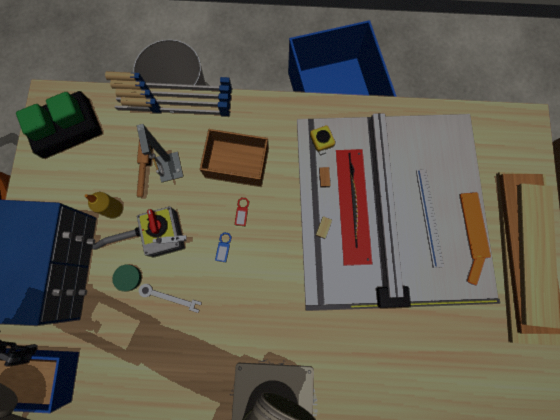

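View pics/wrist0.png

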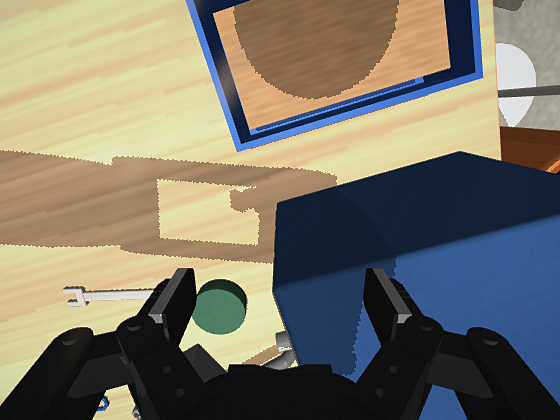

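Two tags (red 242,212; blue 223,247), two offcuts, isolator around (157,230), hook at (165,165) in the top view. Enlarging for detail.

```bash
cat >> h.py <<'E'
import pickle
def load(f): return pickle.load(open('pics/'+f+'.pkl','rb'))
def cam(s): return np.array(s['camera_matrix']),np.array(s['xyz']),R.from_euler('xyz',s['orientation'],degrees=True).as_matrix()
def ray(s,px):
    K,t,M=cam(s); d=M@np.linalg.inv(K)@np.array([px[0],px[1],1.]); return t,d/np.linalg.norm(d)
def onz(s,px,z):
    t,d=ray(s,px); return t+d*(z-t[2])/d[2]
def tri(*obs):
    A=np.zeros((3,3));b=np.zeros(3)
    for s,px in obs:
        t,d=ray(s,px); P=np.eye(3)-np.outer(d,d); A+=P;b+=P@t
    x=np.linalg.solve(A,b); e=[np.linalg.norm((np.eye(3)-np.outer(ray(s,p)[1],ray(s,p)[1]))@(x-ray(s,p)[0])) for s,p in obs]
    return x.round(1),np.round(e,1)
def proj(s,X):
    K,t,M=cam(s); c=M.T@(np.array(X,float)-t); return (K@c/c[2])[:2].round(1)
def crop(f,x0,y0,x1,y1,k):
    im=cv2.imread('pics/'+f+'.png')[y0:y1,x0:x1]; n=f+'_c%d_%d.png'%(x0,y0)
    im=cv2.resize(im,None,fx=k,fy=k,interpolation=cv2.INTER_CUBIC); cv2.imwrite('pics/'+n,im); print(n,im.shape)
E
python3 - <<'E'
from h import *
crop('top0',90,120,250,270,5)
t=load('top0')
# check: robot base / camera conventions
print(proj(t,[0,0,0]))
for n,p,z in [('redtagplate',(241,217),4),('redeye',(243,202),4),('blueplate',(223,253),4),('blueeye',(226,238),4),('off1',(324,228),28),('off2',(324,177),28),('edge',(428,217),16),('box',(235,157),85),('handle',(153,225),114),('blade0',(356,245),58),('blade1',(350,155),58)]:
    print(n,onz(t,p,z).round(0))
E
```

```text
top0_c90_120.png (750, 800, 3)
[272.6 406.5]
redtagplate [522. 124.   4.]
redeye [569. 121.   4.]
blueplate [411. 169.   4.]
blueeye [456. 164.   4.]
off1 [ 496. -126.   28.]
off2 [ 653. -122.   28.]
edge [ 547. -438.   16.]
box [683. 144.  85.]
handle [467. 348. 114.]
blade0 [ 447. -215.   58.]
blade1 [ 716. -195.   58.]
```

```bash
python3 - <<'E'
from h import *
crop('side0',170,100,330,240,5)
crop('top0',290,110,450,260,5)
E
```

```text
side0_c170_100.png (700, 800, 3)
top0_c290_110.png (750, 800, 3)
```

View pics/top0_c90_120.png

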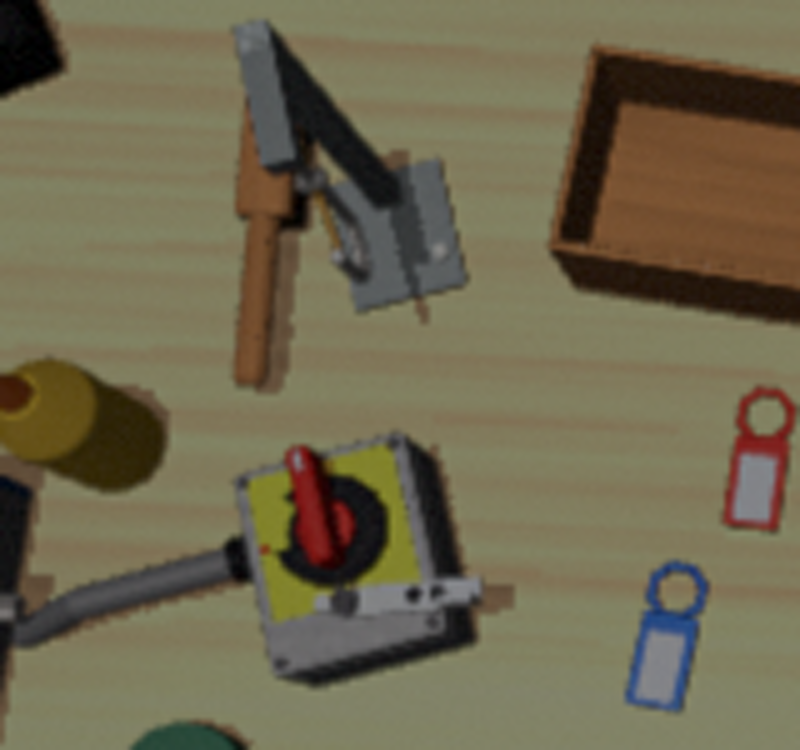

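View pics/side0_c170_100.png

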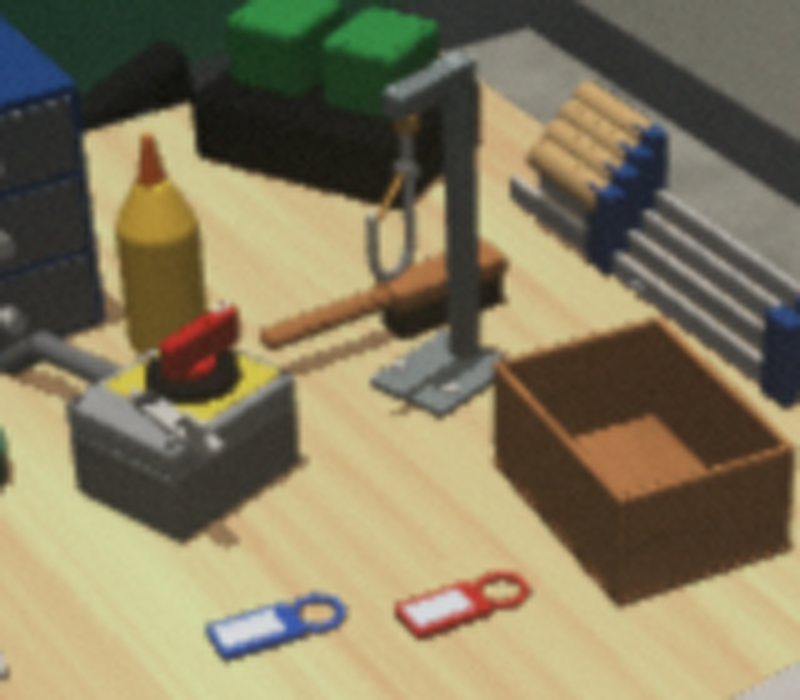

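View pics/top0_c290_110.png

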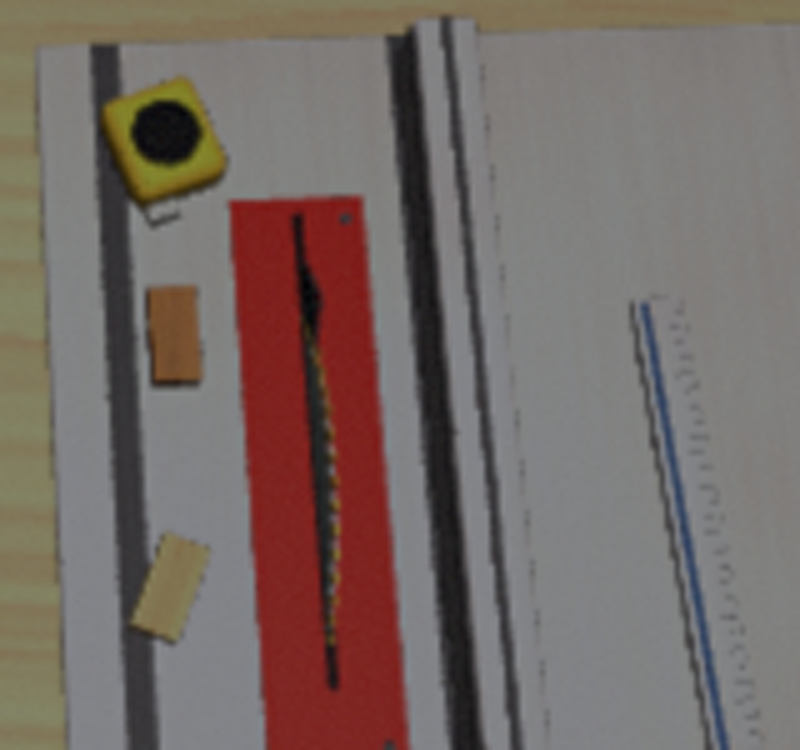

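```bash
python3 - <<'E'
from h import *
t=load('top0'); s=load('side0')
T=lambda x,y:(90+x/5,120+y/5)
S=lambda x,y:(170+x/5,100+y/5)
print('box z75',[onz(t,T(*p),75)[:2].round(0) for p in [(240,480),(398,437),(437,640),(275,670)]])
print('nose end top',tri((t,T(297,452)),(s,S(232,312))))
print('tail top',tri((t,T(325,562)),(s,S(166,362))), onz(t,T(297,452),114).round(0),onz(t,T(325,562),114).round(0))
print('pin',tri((t,T(345,601)),(s,S(155,402))))
print('tab top', tri((t,T(460,590)),(s,S(212,437))))
print('hook nose', tri((t,T(352,268)),(s,S(372,218))))
print('shank/collar', tri((t,T(308,180)),(s,S(408,165))))
print('arm front L', tri((t,T(272,168)),(s,S(390,108))))
print('arm back', tri((t,T(265,22)),(s,S(470,60))))
E
```

```text
box z75 [array([497., 407.]), array([526., 320.]), array([412., 286.]), array([391., 374.])]
nose end top (array([508.8, 364.5, 108.4]), array([0.3, 0.3]))
tail top (array([449.2, 344.6, 100.6]), array([0.3, 0.3])) [507. 363. 114.] [448. 340. 114.]
pin (array([432.8, 337.3,  79. ]), array([1.9, 1.9]))
tab top (array([441.3, 272.6,  84.7]), array([1.9, 1.9]))
hook nose (array([597.3, 325. , 171. ]), array([0.7, 0.7]))
shank/collar (array([639.6, 348. , 187.3]), array([1., 1.]))
arm front L (array([629.3, 350.3, 231.8]), array([0.6, 0.6]))
arm back (array([700.3, 359.6, 243.9]), array([1.3, 1.3]))
```

drive_tool(
  moves=[
    [[20, -20, 40], -7],
    [[50, -45, 60], -14],
    [[80, -70, 60], -21],
    [[110, -95, 60], -28],
    [[140, -115, 60], -35],
    [[160, -135, 60], -42],
    [[180, -155, 60], -49],
    [[195, -180, 60], -56],
  ],
)

```text
time: 0.82
tool_pos: [366.6, 394.2, 312.8]
tcp_rot: [-180.0, 0.0, 107.1]
ft_force: [1.4, 0.7, 0.8]
finger_gap: 85.5
```

drive_tool(
  moves=[
    [[15, -30, 0], -7],
    [[25, -50, 0], -14],
    [[30, -70, 0], -21],
    [[35, -85, 0], -28],
    [[35, -85, 0], -35],
    [[35, -85, 0], -42],
    [[35, -85, 0], -49],
    [[35, -85, 0], -56],
  ],
)

```text
time: 1.48
tool_pos: [400.3, 310.0, 313.0]
tcp_rot: [-180.0, 0.0, 51.1]
ft_force: [-0.3, -0.2, 0.6]
finger_gap: 85.6
```

drive_tool(
  moves=[
    [[0, 0, 0], -7],
    [[0, 0, 0], -14],
    [[0, 0, 0], -21],
    [[0, 0, 0], -28],
    [[0, 0, 0], -32.5],
    [[0, 0, 0], -32.5],
    [[0, 0, 0], -32.5],
    [[0, 0, 0], -32.5],
  ],
)

```text
time: 2.15
tool_pos: [400.2, 310.3, 313.1]
tcp_rot: [180.0, 0.0, 19.2]
ft_force: [-0.2, -0.1, 0.2]
finger_gap: 85.1
```

```bash
python3 - <<'E'
from h import *
print(r.sense()['joint_pos'].round(1)); s=snap('wrist','w1'); print(s['xyz'],s['orientation'],onz(s,(280,210),75)); print(proj(s,[468,350,114]))
E
```

```text
[ 32.   -8.1  94.6  -0.   93.5 102.8]
[480.01842237 338.6549411  434.01243159] [ 1.61081098e+02  3.09672570e-02 -7.07466258e+01] [363.45685157 297.50004778  75.        ]
[265.5 115.9]
```

View pics/w1.png

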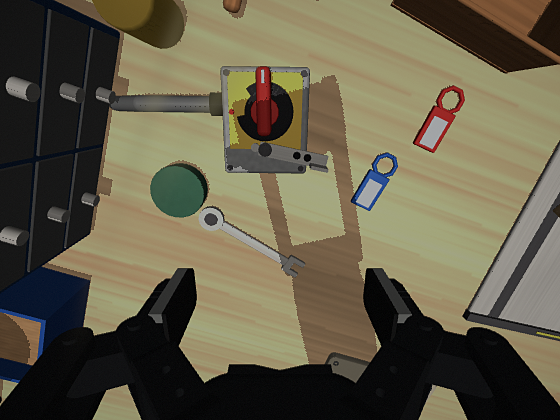

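The wrist view shows the isolator at (265,120), the handle nose up (263,68), the hasp tab right (320,160), both tags at (375,180) and (440,118).

```bash
python3 - <<'E'
from h import *
s=load('w1');t=load('top0')
crop('w1',200,50,350,190,5)
crop('w1',340,70,480,220,5)
for b in [(221,67),(309,67),(309,172),(226,172)]: print(onz(s,b,75).round(1))
E
```

```text
w1_c200_50.png (700, 750, 3)
w1_c340_70.png (750, 700, 3)
[499.2 413.8  75. ]
[531.1 322.3  75. ]
[421.8 280.2  75. ]
[388.2 376.5  75. ]
```

View pics/w1_c200_50.png

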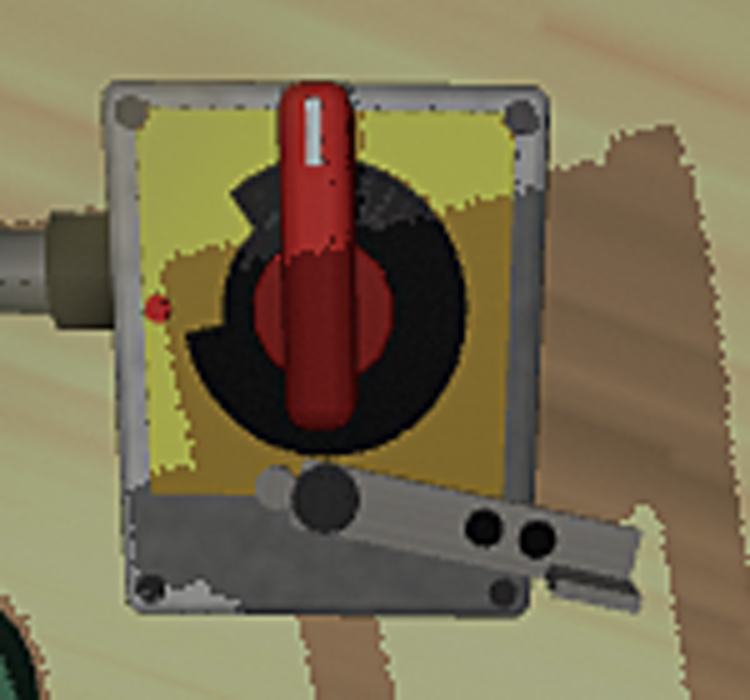

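View pics/w1_c340_70.png

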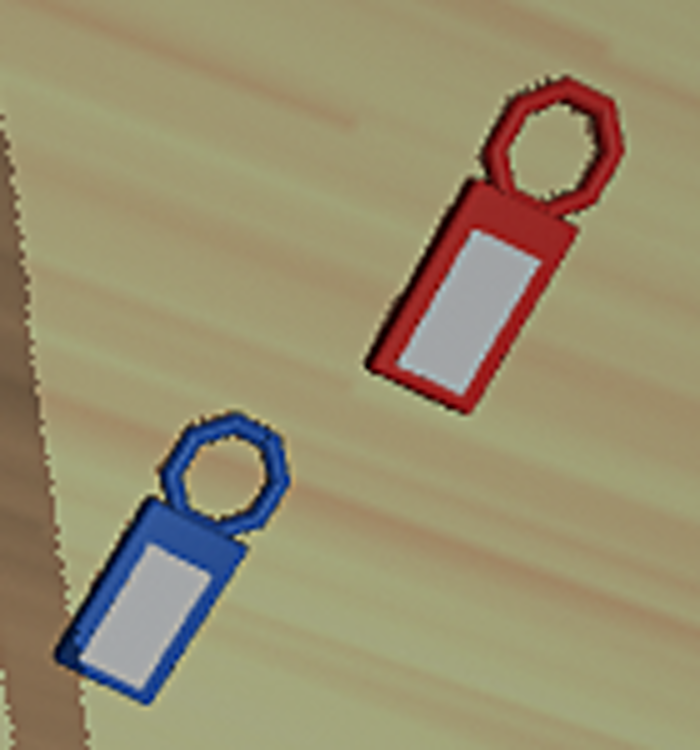

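```bash
python3 - <<'E'
from h import *
s=load('w1');t=load('top0');sd=load('side0')
C=lambda x,y:(200+x/5,50+y/5)
T=lambda x,y:(90+x/5,120+y/5); S=lambda x,y:(170+x/5,100+y/5)
P=[onz(s,C(*p),75)[:2] for p in [(103,88),(550,92),(525,612),(128,612)]]
for p in P: print(p.round(1))
x=(P[0]+P[1]-P[2]-P[3])/2; print('len',np.linalg.norm(x),'yaw',np.degrees(np.arctan2(x[1],x[0])), 'y', np.linalg.norm((P[0]+P[3]-P[1]-P[2])/2))
c=sum(P)/4; u=x/np.linalg.norm(x); print('axis',c+12*u,'pin',c-30*u)
print('nose top',onz(s,C(315,88),114).round(1),'tail top',onz(s,C(320,420),114).round(1))
print('nose tri',tri((s,C(315,86)),(t,T(297,452)),(sd,S(232,312))))
print('pin',tri((s,C(325,498)),(t,T(345,601)),(sd,S(155,402))))
print('tab',onz(s,C(600,578),102).round(1))
U=lambda x,y:(340+x/5,70+y/5)
print('red eye',tri((s,U(553,148)),(t,T(767,415)),(sd,S(502,590))),'plate',tri((s,U(472,297)),(t,T(754,485)),(sd,S(436,609))))
print('blue eye',tri((s,U(225,475)),(t,T(677,592)),(sd,S(319,613))),'plate',tri((s,U(151,600)),(t,T(662,662)),(sd,S(246,632))))
E
```

```text
[498.4 414. ]
[530.2 320.8]
[419.7 284.6]
[387.5 376.8]
len 116.58771938621406 yaw 18.350974405008927 y 98.05696184841405
axis [470.36129175 352.84223675] pin [430.49717017 339.61908241]
nose top [510.2 366.6 114. ] tail top [450.3 345.7 114. ]
nose tri (array([510.1, 366.6, 106.3]), array([1.3, 1.6, 0.5]))
pin (array([432.1, 338.4,  78.5]), array([2.2, 1. , 2.9]))
tab [437.1 275.5 102. ]
red eye (array([566.6, 121. ,   3. ]), array([1.2, 1.6, 0.9])) plate (array([522. , 125.2,   5.7]), array([2.9, 1.3, 2.8]))
blue eye (array([456. , 166.5,   3.2]), array([0.9, 1.4, 0.9])) plate (array([412.1, 172.5,   4.2]), array([3. , 1.7, 4.2]))
```

drive_tool(
  moves=[
    [[25, 15, 0], 0],
    [[50, 30, -20], 0],
    [[70, 42, -50], 0],
    [[70, 42, -90], 0],
    [[70, 42, -120], 0],
    [[70, 42, -120], 0],
    [[70, 42, -120], 0],
    [[70, 42, -120], 0],
  ],
  fingers=50,
  squeeze=40,
)

```text
time: 2.87
tool_pos: [471.0, 352.8, 195.6]
tcp_rot: [-180.0, -0.1, 19.1]
ft_force: [0.2, 0.5, 0.2]
finger_gap: 50.1
```

```bash
python3 - <<'E'
from h import *
s=snap('wrist','w2'); print(proj(s,[470,352.5,114]))
E
```

```text
[280.3 230.7]
```

View pics/w2.png

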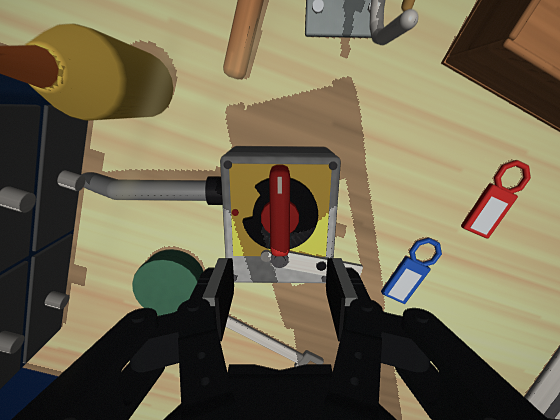

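The handle bar sits midway between the fingers (280,215). Descend, grip, turn.

drive_tool(
  moves=[
    [[0, 0, -30], 0],
    [[0, 0, -60], 0],
    [[0, 0, -83], 0],
    [[0, 0, -83], 0],
    [[0, 0, -83], 0],
    [[0, 0, -83], 0],
    [[0, 0, -83], 0],
    [[0, 0, -83], 0],
  ],
)

```text
time: 3.58
tool_pos: [471.8, 353.3, 113.2]
tcp_rot: [-179.9, -0.2, 19.0]
ft_force: [0.7, -0.3, 0.2]
finger_gap: 50.3
```

drive_tool(
  moves=[
    [[0, 0, 0], 0],
    [[0, 0, 0], 0],
    [[0, 0, 0], 0],
    [[0, 0, 0], 0],
    [[0, 0, 0], 0],
    [[0, 0, 0], 0],
    [[0, 0, 0], 0],
    [[0, 0, 0], 0],
  ],
  fingers=0,
)

```text
time: 4.25
tool_pos: [472.0, 353.2, 113.3]
tcp_rot: [-180.0, -0.3, 19.0]
ft_force: [-2.1, -1.9, 12.0]
finger_gap: 14.3
```

drive_tool(
  moves=[
    [[0, 0, 0], 6],
    [[0, 0, 0], 12],
    [[0, 0, 0], 18],
    [[0, 0, 0], 24],
    [[0, 0, 0], 30],
    [[0, 0, 0], 36],
    [[0, 0, 0], 42],
    [[0, 0, 0], 48],
  ],
)

```text
time: 4.92
tool_pos: [470.8, 354.4, 113.3]
tcp_rot: [180.0, -0.3, 67.3]
ft_force: [-6.6, 2.8, 14.0]
finger_gap: 14.1
```

drive_tool(
  moves=[
    [[0, 0, 0], 6],
    [[0, 0, 0], 12],
    [[0, 0, 0], 18],
    [[0, 0, 0], 24],
    [[0, 0, 0], 30],
    [[0, 0, 0], 36],
    [[0, 0, 0], 42],
    [[0, 0, 0], 45],
  ],
)

```text
time: 5.58
tool_pos: [469.4, 354.6, 113.4]
tcp_rot: [180.0, -0.2, 112.3]
ft_force: [-15.5, 4.3, 19.8]
finger_gap: 13.9
```

```bash
python3 - <<'E'
from h import *
print(r.sense()['wrist_torque'],r.sense()['joint_pos'])
E
```

```text
[ 0.56788476  2.5807944  -1.13694064] [31.9495842  11.78528723 95.50058007  0.23242126 72.63874173  9.54171974]
```

drive_tool(
  moves=[
    [[0, 0, 0], -2],
    [[0, 0, 0], -2],
    [[0, 0, 0], -2],
    [[0, 0, 0], -2],
    [[0, 0, 0], -2],
    [[0, 0, 0], -2],
    [[0, 0, 0], -2],
    [[0, 0, 0], -2],
  ],
  fingers=45,
)

```text
time: 6.25
tool_pos: [470.2, 352.2, 110.1]
tcp_rot: [-180.0, 0.0, 110.0]
ft_force: [-0.1, 0.2, -0.0]
finger_gap: 45.0
```

drive_tool(
  moves=[
    [[0, 0, 40], 0],
    [[0, 0, 80], 0],
    [[-30, -30, 120], 0],
    [[-60, -60, 140], 0],
    [[-80, -80, 140], 0],
    [[-80, -80, 140], 0],
    [[-80, -80, 140], 0],
    [[-80, -80, 140], 0],
  ],
  fingers=0,
)

```text
time: 6.92
tool_pos: [390.6, 272.4, 250.7]
tcp_rot: [179.9, -0.0, 110.0]
ft_force: [-0.5, 0.4, -0.5]
finger_gap: -0.4
```

```bash
python3 - <<'E'
from h import *
s=snap('wrist','w3'); print(s['xyz']); print(proj(s,[470,352.5,114]))
E
```

```text
[362.59169158 351.79016458 371.64130193]
[395.9 152.7]
```

View pics/w3.png

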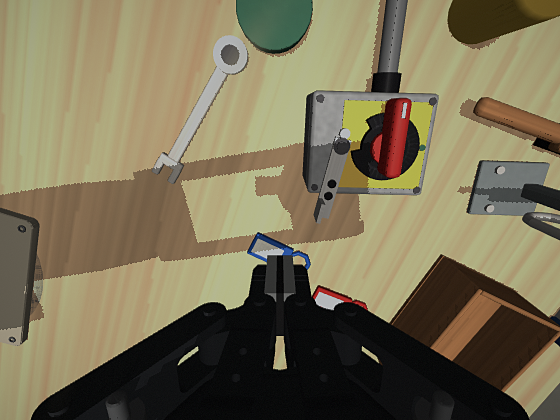

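```bash
python3 - <<'E'
from h import *
crop('w3',300,80,450,230,5)
E
```

```text
w3_c300_80.png (750, 750, 3)
```

View pics/w3_c300_80.png

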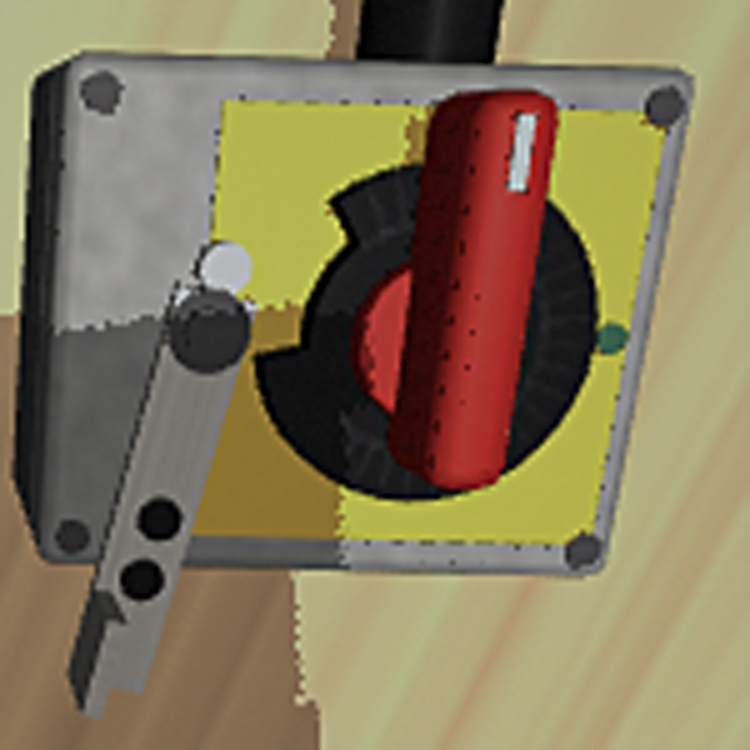

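```bash
python3 - <<'E'
from h import *
pin=np.array([431,339.]); c=np.array([390.6,272.4])
s=load('w3'); P=onz(s,(300+92/5,80+650/5),102)[:2]; print('tab now',P, np.degrees(np.arctan2(*(P-pin)[::-1])))
for th,o in [(7,30),(7,18),(20,16),(30,16),(40,16),(50,16),(60,16),(70,16),(80,16),(90,16),(90,12)]:
    a=np.radians(18-th); M=np.array([[np.cos(a),-np.sin(a)],[np.sin(a),np.cos(a)]])
    p=pin+M@np.array([-6+o,-66]); print(th,o,p.round(1),108-th)
E
```

```text
tab now [430.10190065 277.84304541] -90.841336916345
7 30 [467.2 278.8] 101
7 18 [455.4 276.5] 101
20 16 [438.7 272.7] 88
30 16 [427.1 272.4] 78
40 16 [415.5 274.1] 68
50 16 [404.5 277.7] 58
60 16 [394.3 283.3] 48
70 16 [385.1 290.5] 38
80 16 [377.4 299.2] 28
90 16 [371.3 309.1] 18
90 12 [370.1 312.9] 18
```

drive_tool(
  moves=[
    [[40, 3, 0], -5],
    [[77, 6, 0], -9],
    [[77, 6, -30], -9],
    [[77, 6, -65], -9],
    [[77, 6, -100], -9],
    [[77, 6, -140], -9],
    [[77, 6, -140], -9],
    [[77, 6, -140], -9],
  ],
)

```text
time: 7.63
tool_pos: [465.3, 277.7, 106.9]
tcp_rot: [-179.6, 0.1, 101.0]
ft_force: [0.8, 0.5, 0.7]
finger_gap: -0.1
```

drive_tool(
  moves=[
    [[-12, -2, 0], 0],
    [[-20, -4, 0], -6],
    [[-28, -6, 0], -13],
    [[-40, -6, 0], -20],
    [[-46, -5.5, 0], -26],
    [[-51, -5, 0], -30],
    [[-57, -3, 0], -36],
    [[-62, -1, 0], -42],
  ],
)

```text
time: 8.3
tool_pos: [407.4, 278.7, 114.1]
tcp_rot: [179.8, -0.3, 58.7]
ft_force: [0.3, -0.1, 0.4]
finger_gap: -0.2
```

drive_tool(
  moves=[
    [[-6, 3, 0], -6],
    [[-11, 6, 0], -12],
    [[-16, 9, 0], -17],
    [[-20, 13, 0], -22],
    [[-24, 17, 0], -26],
    [[-28, 21, 0], -31],
    [[-31, 26, 0], -36],
    [[-34, 32, 0], -41],
  ],
)

```text
time: 8.97
tool_pos: [373.3, 311.0, 114.0]
tcp_rot: [-179.9, -0.3, 17.8]
ft_force: [-0.2, -1.2, 0.6]
finger_gap: -0.1
```

drive_tool(
  moves=[
    [[0, 1, 0], 0],
    [[0, 2, 0], 0],
    [[0, 3, 0], 0],
    [[0, 4, 0], 0],
    [[0, 5, 0], 0],
    [[0, 5, 0], 0],
    [[0, 5, 0], 0],
    [[0, 5, 0], 0],
  ],
)

```text
time: 9.63
tool_pos: [373.0, 312.6, 113.3]
tcp_rot: [179.7, -0.0, 18.1]
ft_force: [-3.4, -19.1, 11.8]
finger_gap: 0.3
```

```bash
python3 - <<'E'
from h import *
snap('top','t2');s=snap('wrist','w4');crop('t2',90,120,250,270,5)
E
```

```text
t2_c90_120.png (750, 800, 3)
```

View pics/t2_c90_120.png

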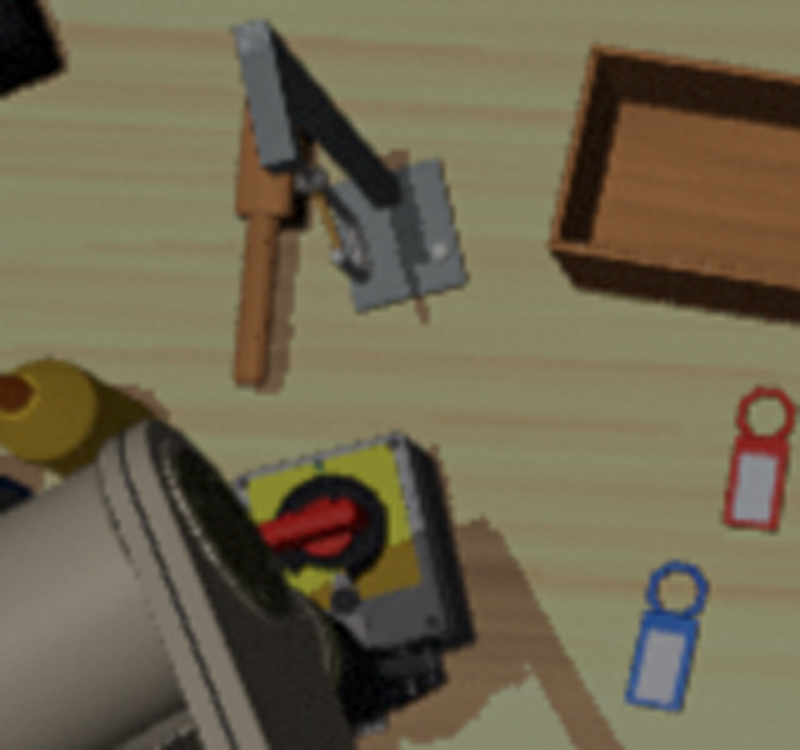

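View pics/w4.png

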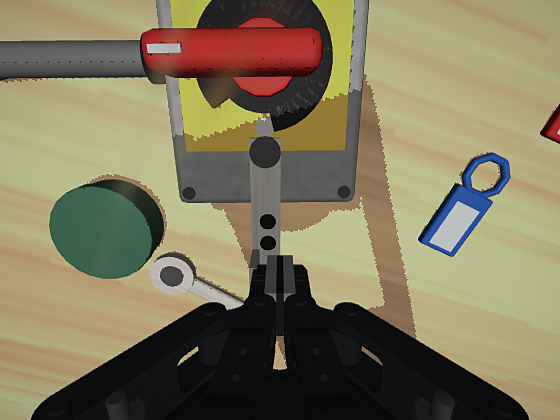

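drive_tool(
  moves=[
    [[0, -12, 0], 0],
    [[0, -12, 40], 0],
    [[0, -12, 80], 0],
    [[0, -12, 120], 0],
    [[10, -12, 160], 0],
    [[40, -20, 190], 0],
    [[70, -30, 190], 0],
    [[99, -30, 190], 0],
  ],
)

```text
time: 10.4
tool_pos: [473.8, 284.2, 307.3]
tcp_rot: [-179.9, -0.6, 18.1]
ft_force: [-0.3, 0.2, -0.6]
finger_gap: -0.4
```

```bash
python3 - <<'E'
from h import *
s=snap('wrist','w5'); print(s['xyz'],proj(s,[597,325,167])); crop('w5',180,0,440,200,3)
E
```

```text
[552.86894464 310.60602301 429.08367425] [280.2  50. ]
w5_c180_0.png (600, 780, 3)
```

View pics/w5.png

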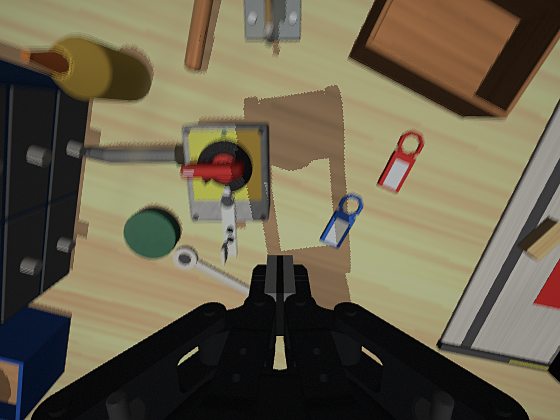

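drive_tool(
  moves=[
    [[0, 0, 30], 7],
    [[20, 10, 40], 14],
    [[40, 15, 40], 21],
    [[60, 20, 40], 28],
    [[80, 25, 40], 35],
    [[100, 30, 40], 42],
    [[120, 35, 40], 49],
    [[130, 40, 40], 56],
  ],
)

```text
time: 11.12
tool_pos: [602.5, 324.3, 342.2]
tcp_rot: [179.9, -0.1, 74.4]
ft_force: [-0.0, -0.1, 0.4]
finger_gap: 0.1
```

drive_tool(
  moves=[
    [[0, 0, 0], 7],
    [[0, 0, 0], 14],
    [[0, 0, 0], 21],
    [[0, 0, 0], 28],
    [[0, 0, 0], 35],
    [[0, 0, 0], 42],
    [[0, 0, 0], 44],
    [[0, 0, 0], 44],
  ],
)

```text
time: 11.78
tool_pos: [600.8, 324.6, 342.8]
tcp_rot: [179.8, -0.0, 118.2]
ft_force: [-0.2, 0.5, -0.4]
finger_gap: -0.1
```

```bash
python3 - <<'E'
from h import *
s=snap('wrist','w6'); print(s['xyz'],proj(s,[597,325,167]))
E
```

```text
[561.70069674 398.95634365 463.67948891] [274.7 191.6]
```

View pics/w6.png

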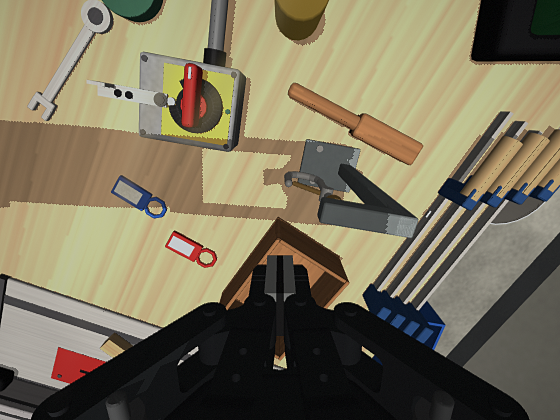

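```bash
python3 - <<'E'
from h import *
crop('w6',260,120,430,250,4.5) if 0 else crop('w6',260,120,420,240,5)
crop('side0',235,105,275,165,12)
crop('top0',130,140,190,190,12)
E
```

```text
w6_c260_120.png (600, 800, 3)
side0_c235_105.png (720, 480, 3)
top0_c130_140.png (600, 720, 3)
```

View pics/w6_c260_120.png

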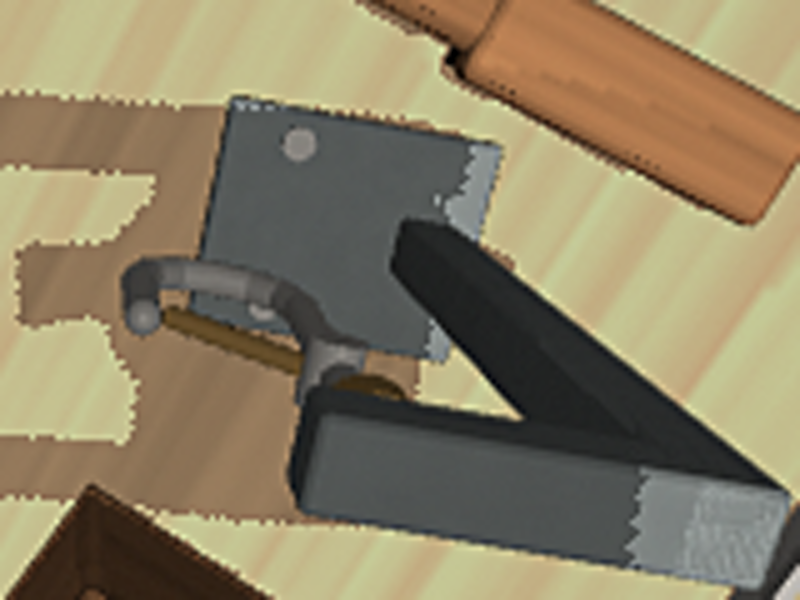

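View pics/side0_c235_105.png

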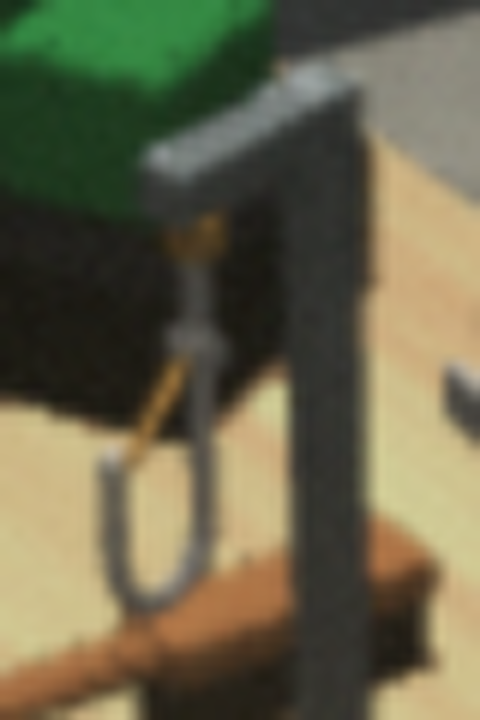

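View pics/top0_c130_140.png

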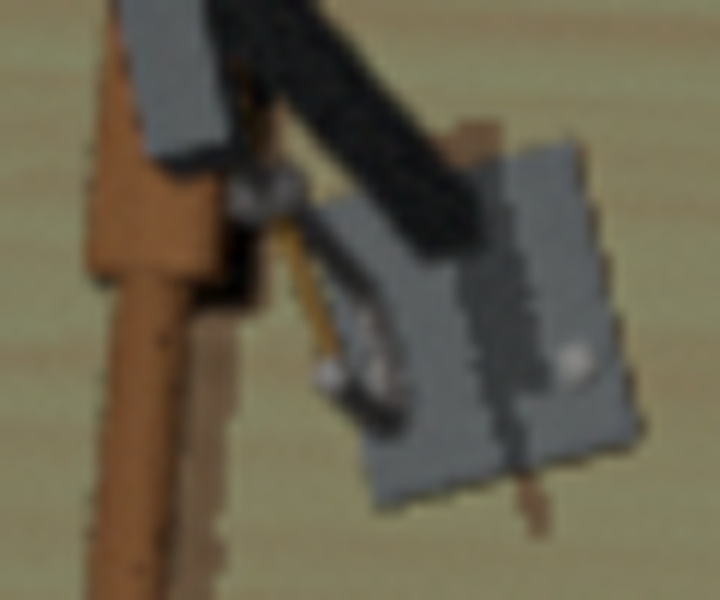

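```bash
python3 - <<'E'
from h import *
w=load('w6');t=load('top0');s=load('side0')
W=lambda x,y:(260+x/5,120+y/5);T=lambda x,y:(130+x/12,140+y/12);S=lambda x,y:(235+x/12,105+y/12)
n=tri((w,W(145,313)),(t,T(330,372)),(s,S(112,458))); print('nose',n)
print(tri((w,W(145,313)),(t,T(330,372))))
print('onz167', onz(w,W(145,313),167), onz(t,T(330,372),167), onz(s,S(112,456),167))
print('arm front mid top', onz(w,W(315,460),244), 'back', onz(w,W(775,540),244))
a=onz(w,W(315,460),244); b=onz(w,W(775,540),244); d=b-a; print('yaw',np.degrees(np.arctan2(d[1],d[0])),np.linalg.norm(d))
# base plate edges z~6
P=[onz(w,W(*p),6) for p in [(233,97),(500,147),(437,360),(190,300)]]
print([p[:2].round(0) for p in P]); d=P[1]-P[0]; print(np.degrees(np.arctan2(d[1],d[0])))
T2=[onz(t,T(*p),6) for p in [(315,200),(575,137),(640,435),(375,505)]]; print([p[:2].round(0) for p in T2])
for i,j in [(3,0),(2,1)]:
    d=T2[j]-T2[i]; print(np.degrees(np.arctan2(d[1],d[0])))
# tag red
U=lambda:0
E
```

```text
nose (array([606. , 338.5, 162.7]), array([1.1, 1.7, 0.9]))
(array([607.1, 338.5, 157.8]), array([0.3, 0.3]))
onz167 [605.43843906 340.4525152  167.        ] [604.63359879 335.22886177 167.        ] [603.37742229 334.60789146 167.        ]
arm front mid top [629.12776254 347.52501475 244.        ] back [701.29661151 370.78193991 244.        ]
yaw 17.861905284071973 75.82365943713818
[array([620., 380.]), array([700., 406.]), array([719., 339.]), array([640., 319.])]
17.945653865323475
[array([700., 401.]), array([721., 336.]), array([641., 310.]), array([619., 376.])]
17.217900513142187
17.613248657582393
```

drive_tool(
  moves=[
    [[-10, -25, 0], 7],
    [[-20, -50, 0], 14],
    [[-30, -75, 0], 21],
    [[-40, -100, -20], 28],
    [[-50, -130, -60], 35],
    [[-60, -160, -100], 42],
    [[-70, -180, -140], 49],
    [[-81, -199.5, -170], 56.6],
  ],
  fingers=65,
)

```text
time: 12.5
tool_pos: [524.3, 133.1, 185.4]
tcp_rot: [180.0, 0.2, 174.4]
ft_force: [-0.1, -0.1, -0.6]
finger_gap: 64.9
```

drive_tool(
  moves=[
    [[0, 0, -30], 0],
    [[0, 0, -30], 0],
    [[0, 0, -30], 0],
    [[0, 0, -30], 0],
    [[0, 0, -30], 0],
    [[0, 0, -30], 0],
    [[0, 0, -30], 0],
    [[0, 0, -30], 0],
  ],
)

```text
time: 13.17
tool_pos: [524.9, 134.5, 156.5]
tcp_rot: [180.0, 0.1, 174.2]
ft_force: [0.6, 0.2, -0.1]
finger_gap: 64.9
```

```bash
python3 - <<'E'
from h import *
print(r.sense()['tool_pos'],r.sense()['tcp_rot'])
s=snap('wrist','w7'); print(s['xyz'],proj(s,[566.5,121,4]),proj(s,[524.7,125,4])); crop('w7',200,120,360,280,4)
E
```

```text
[524.85172963 134.54664018 156.51317439] [1.79970820e+02 1.03110686e-01 1.74186832e+02]
[442.21256268 143.84738111 277.29440961] [269.  239.1] [268.3 199.4]
w7_c200_120.png (640, 640, 3)
```

View pics/w7.png

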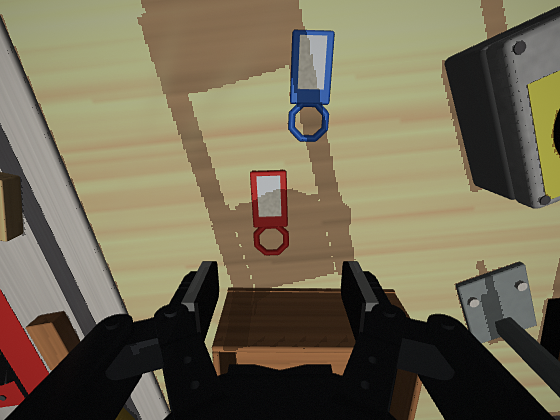

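drive_tool(
  moves=[
    [[-6, -9, -20], 0],
    [[-6, -9, -50], 0],
    [[-6, -9, -80], 0],
    [[-6, -9, -105], 0],
    [[-6, -9, -120], 0],
    [[-6, -9, -120], 0],
    [[-6, -9, -120], 0],
    [[-6, -9, -120], 0],
  ],
)

```text
time: 13.88
tool_pos: [519.2, 125.3, 36.7]
tcp_rot: [180.0, 0.1, 174.2]
ft_force: [-0.0, 1.0, 0.0]
finger_gap: 64.9
```

```bash
python3 - <<'E'
from h import *
print(r.sense()['tool_pos'],r.sense()['tcp_rot'])
s=snap('wrist','w8')
E
```

```text
[519.17663814 125.29589196  36.74718636] [1.79974883e+02 1.02955383e-01 1.74175264e+02]
```

View pics/w8.png

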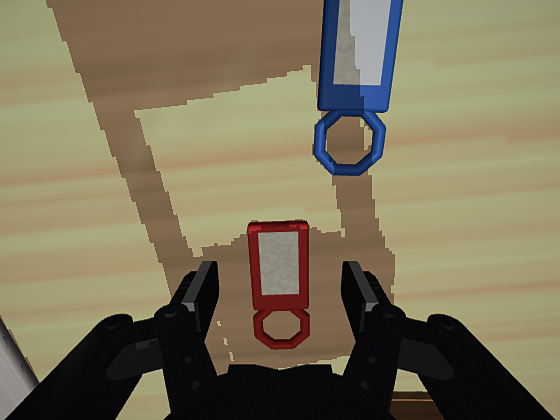

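Tag plate (278,265) lies between the pads. Lower and grip.

drive_tool(
  moves=[
    [[0, 0, -7], 0],
    [[0, 0, -14], 0],
    [[0, 0, -14], 0],
    [[0, 0, -14], 0],
    [[0, 0, -14], 0],
    [[0, 0, -14], 0],
    [[0, 0, -14], 0],
    [[0, 0, -14], 0],
  ],
)

```text
time: 14.6
tool_pos: [518.3, 125.1, 21.5]
tcp_rot: [180.0, 0.0, 174.2]
ft_force: [-0.6, 0.5, 0.9]
finger_gap: 64.9
```

drive_tool(
  moves=[
    [[0, 0, 0], 0],
    [[0, 0, 0], 0],
    [[0, 0, 0], 0],
    [[0, 0, 0], 0],
    [[0, 0, 0], 0],
    [[0, 0, 0], 0],
    [[0, 0, 0], 0],
    [[0, 0, 0], 0],
  ],
  fingers=0,
  squeeze=40,
)

```text
time: 15.27
tool_pos: [518.5, 125.2, 21.7]
tcp_rot: [180.0, 0.0, 174.2]
ft_force: [-0.4, 0.1, 5.0]
finger_gap: 32.8
```

drive_tool(
  moves=[
    [[0, 0, 20], 0],
    [[0, 0, 55], 0],
    [[0, 0, 90], 0],
    [[0, 0, 130], 0],
    [[0, 0, 170], 0],
    [[0, 0, 200], 0],
    [[0, 0, 200], 0],
    [[0, 0, 200], 0],
  ],
)

```text
time: 15.93
tool_pos: [519.4, 125.3, 223.6]
tcp_rot: [179.9, 0.2, 174.2]
ft_force: [-0.2, 0.6, -0.3]
finger_gap: 32.7
```

```bash
python3 - <<'E'
from h import *
print(r.sense()['tool_pos'],r.sense()['tcp_rot'])
s=snap('wrist','w9')
E
```

```text
[519.36951892 125.26911903 223.57327987] [179.94002423   0.24689411 174.1712085 ]
```

View pics/w9.png

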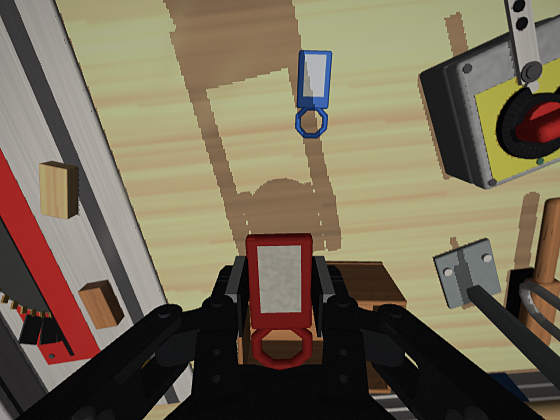

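drive_tool(
  moves=[
    [[5, 30, 0], 3],
    [[10, 60, 0], 6],
    [[15, 90, 0], 9],
    [[20, 120, 0], 12],
    [[25, 145, 0], 15],
    [[28, 165, 0], 18],
    [[28, 180, 0], 21],
    [[28, 190, 0], 23.5],
  ],
)

```text
time: 16.65
tool_pos: [544.5, 316.3, 217.6]
tcp_rot: [-180.0, -0.3, -162.1]
ft_force: [0.1, -0.3, -0.6]
finger_gap: 32.8
```

```bash
python3 - <<'E'
from h import *
q=r.sense();print(q['tool_pos'],q['tcp_rot'])
s=snap('wrist','w10'); p=q['tool_pos']; a=np.radians(q['tcp_rot'][2]+180); e=p+np.array([48*np.cos(a),48*np.sin(a),-18]); print('eye',e,proj(s,e),'nose px',proj(s,[605,338,167]))
E
```

```text
[544.53703169 316.2562901  217.63071181] [-179.97943248   -0.30023011 -162.10114097]
eye [590.21385685 331.00849816 199.63071181] [278.1 343.6] nose px [281.2 327.5]
```

View pics/w10.png

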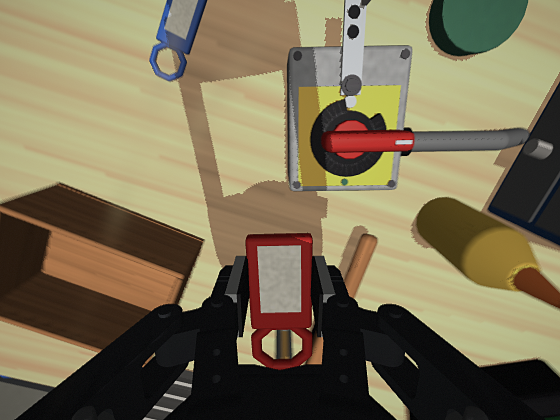

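```bash
python3 - <<'E'
from h import *
crop('w10',235,310,330,380,8)
snap('side','s2'); crop('s2',215,95,295,165,9)
E
```

```text
w10_c235_310.png (560, 760, 3)
s2_c215_95.png (630, 720, 3)
```

View pics/w10_c235_310.png

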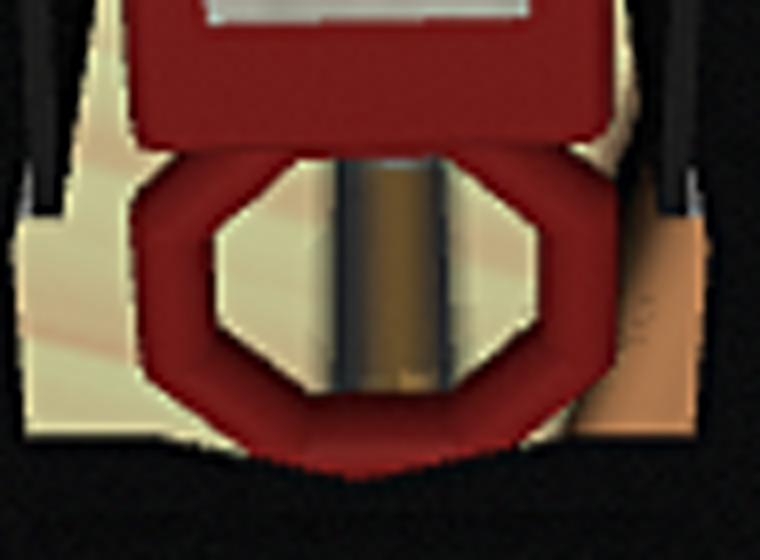

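View pics/s2_c215_95.png

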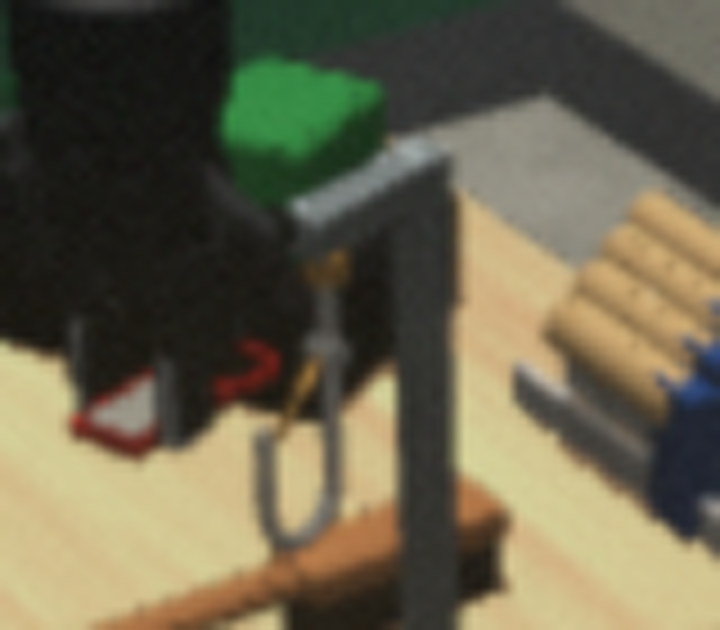

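drive_tool(
  moves=[
    [[4, 2, 0], 0],
    [[8, 5, 0], 0],
    [[12, 7, 0], 0],
    [[16, 9, -4], 0],
    [[16, 9, -8], 0],
    [[16, 9, -12], 0],
    [[16, 9, -12], 0],
    [[16, 9, -12], 0],
  ],
)

```text
time: 17.42
tool_pos: [561.7, 323.8, 208.6]
tcp_rot: [-180.0, -0.1, -162.3]
ft_force: [0.3, 0.8, -0.4]
finger_gap: 32.8
```

```bash
python3 - <<'E'
from h import *
q=r.sense();print(q['tool_pos'],q['tcp_rot'])
snap('wrist','w11'); crop('w11',235,310,330,380,8)
snap('side','s3'); crop('s3',215,95,295,165,9)
E
```

```text
[561.71323112 323.77499688 208.55243006] [-1.79989809e+02 -7.40438872e-02 -1.62342780e+02]
w11_c235_310.png (560, 760, 3)
s3_c215_95.png (630, 720, 3)
```

View pics/w11_c235_310.png

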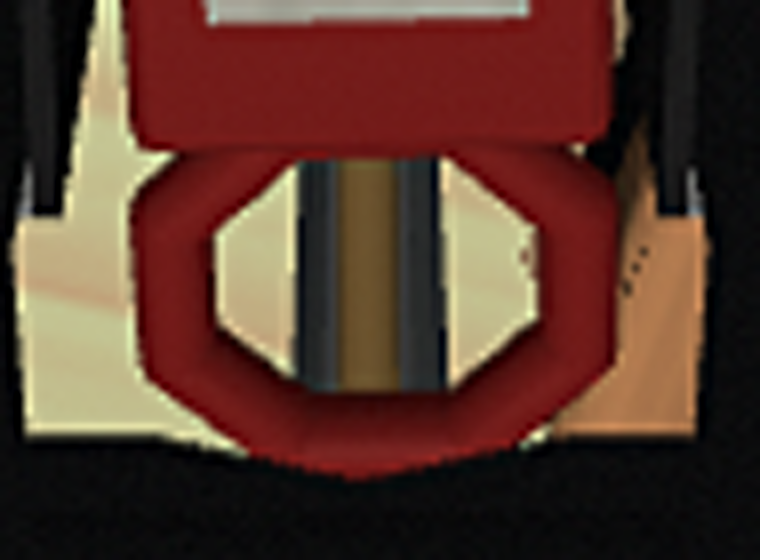

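View pics/s3_c215_95.png

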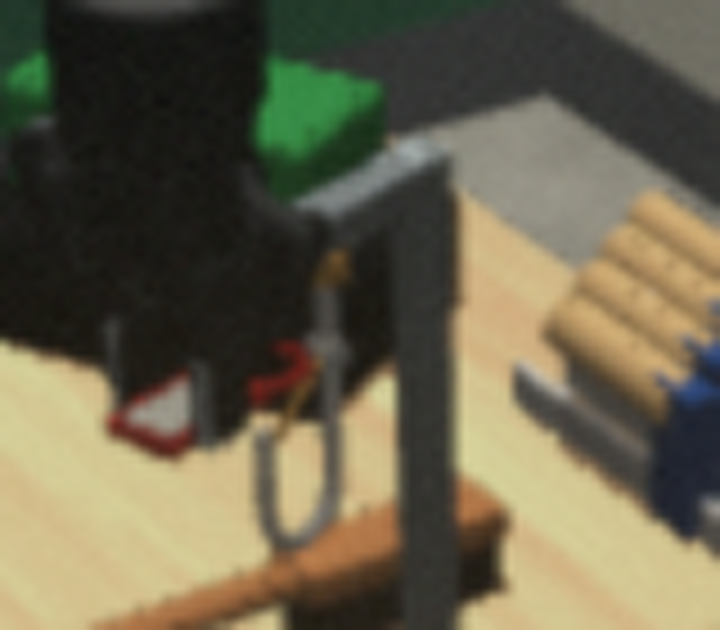

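```bash
python3 - <<'E'
from h import *
s=load('s3')
a=np.radians(17.7); u=np.array([np.cos(a),np.sin(a),0])
e=np.array([561.7,323.8,208.6-18])+48*u
print('eye pred',e,((proj(s,e)-[215,95])*9).round(0)); print('rim far/near',((proj(s,e+19*u)-[215,95])*9).round(0),((proj(s,e-19*u)-[215,95])*9).round(0))
for v in ([604.5,339.5,167],[605,338,167],[606,337,165]): print('nose',((proj(s,v)-[215,95])*9).round(0))
print('eye lowered onto nose', ((proj(s,e-[0,0,23])-[215,95])*9).round(0))
E
```

```text
eye pred [607.4277511  338.39358692 190.6       ] [266. 368.]
rim far/near [300. 349.] [231. 388.]
nose [260. 426.]
nose [263. 427.]
nose [267. 432.]
eye lowered onto nose [268. 423.]
```

drive_tool(
  moves=[
    [[-2, -1, 0], 0],
    [[-2, -1, -5], 0],
    [[-2, -1, -10], 0],
    [[-2, -1, -15], 0],
    [[-2, -1, -20], 0],
    [[-2, -1, -25], 0],
    [[-2, -1, -28], 0],
    [[-2, -1, -28], 0],
  ],
)

```text
time: 18.18
tool_pos: [559.5, 322.8, 180.0]
tcp_rot: [-180.0, -0.1, -162.3]
ft_force: [-1.1, -0.8, -0.2]
finger_gap: 32.3
```

```bash
python3 - <<'E'
from h import *
q=r.sense();print(q['tool_pos'],q['ft_force'],q['wrist_torque'])
snap('side','s4'); crop('s4',215,95,295,165,9)
E
```

```text
[559.497275   322.84045653 180.01052448] [-1.1455097  -0.84816717 -0.20314029] [-0.08537964  0.20925298  0.00713688]
s4_c215_95.png (630, 720, 3)
```

View pics/s4_c215_95.png

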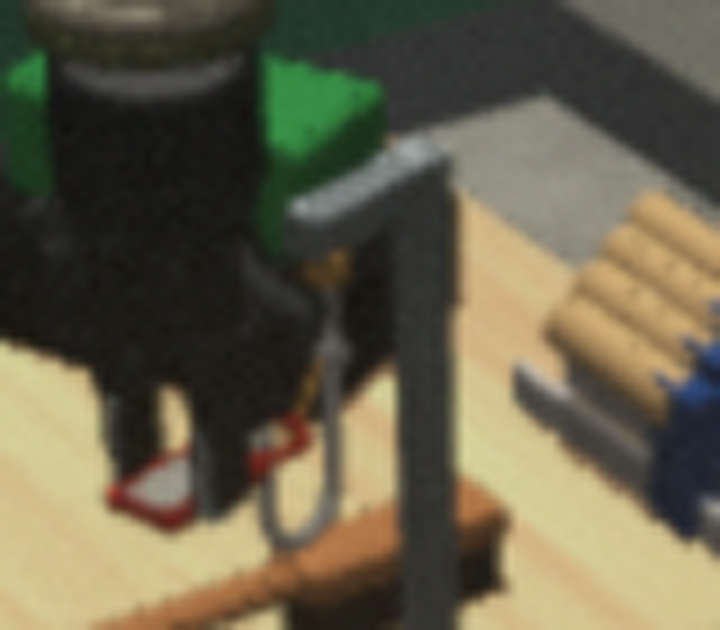

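drive_tool(
  moves=[
    [[0, 0, -4], 0],
    [[0, 0, -8], 0],
    [[0, 0, -12], 0],
    [[0, 0, -16], 0],
    [[0, 0, -20], 0],
    [[0, 0, -24], 0],
    [[0, 0, -28], 0],
    [[0, 0, -28], 0],
  ],
)

```text
time: 18.9
tool_pos: [559.6, 322.8, 151.9]
tcp_rot: [-180.0, -0.1, -162.3]
ft_force: [0.3, -0.2, -0.4]
finger_gap: 32.7
```

```bash
python3 - <<'E'
from h import *
q=r.sense();print(q['tool_pos'],q['ft_force'],q['wrist_torque'])
snap('side','s5'); crop('s5',215,95,295,165,9)
snap('wrist','w12'); crop('w12',235,310,330,380,8)
E
```

```text
[559.58139195 322.82371171 151.87935543] [ 0.26394783 -0.20369956 -0.38045631] [-0.00883871  0.02770933 -0.01344079]
s5_c215_95.png (630, 720, 3)
w12_c235_310.png (560, 760, 3)
```

View pics/s5_c215_95.png

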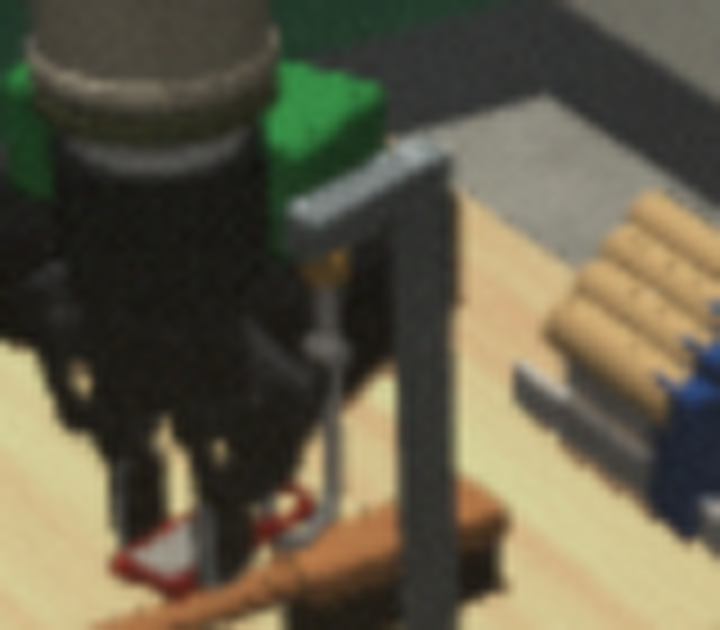

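View pics/w12_c235_310.png

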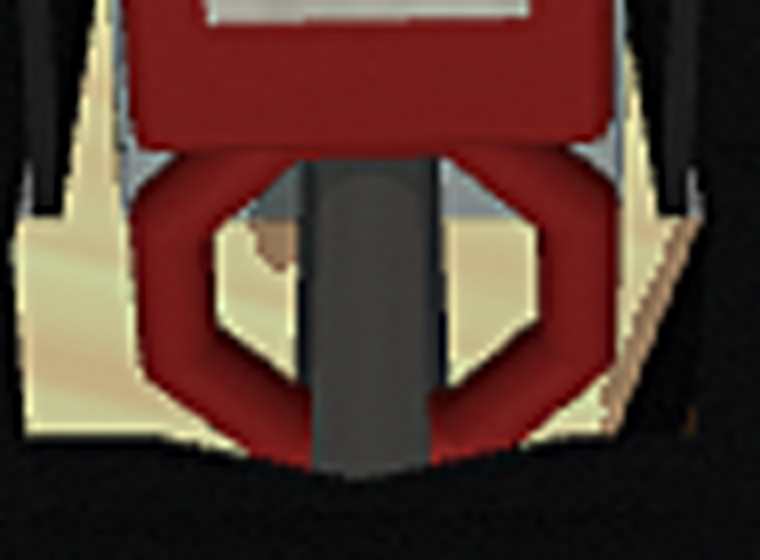

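The nose passes through the eye (365,300 in the crop), force is zero again: past the gate. Release.

drive_tool(
  moves=[
    [[0, 0, 0], 0],
    [[0, 0, 0], 0],
    [[0, 0, 0], 0],
    [[0, 0, 0], 0],
    [[0, 0, 0], 0],
    [[0, 0, 0], 0],
    [[0, 0, 0], 0],
    [[0, 0, 0], 0],
  ],
  fingers=60,
)

```text
time: 19.67
tool_pos: [560.1, 323.1, 153.3]
tcp_rot: [-180.0, 0.0, -162.3]
ft_force: [0.3, 0.4, 0.2]
finger_gap: 59.8
```

```bash
python3 - <<'E'
from h import *
snap('side','s6'); crop('s6',215,95,295,185,8)
snap('wrist','w13')
E
```

```text
s6_c215_95.png (720, 640, 3)
```

View pics/s6_c215_95.png

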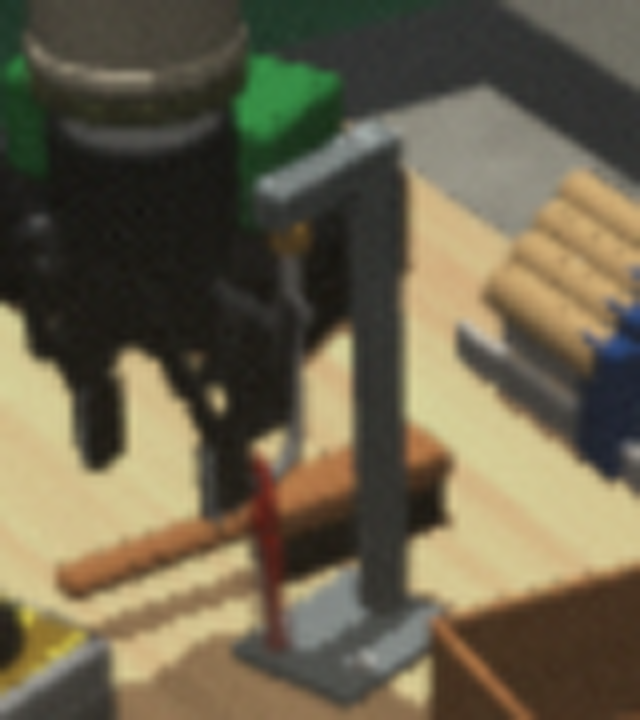

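View pics/w13.png

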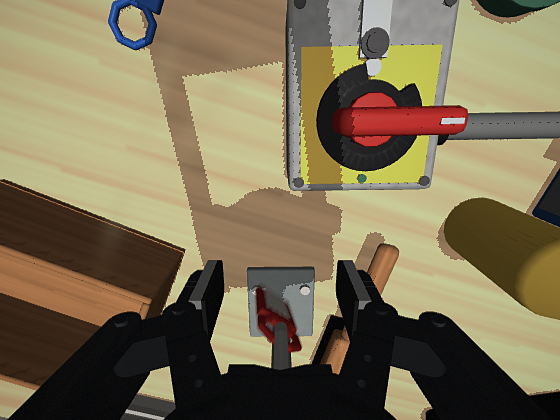

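drive_tool(
  moves=[
    [[0, 0, 35], 0],
    [[0, 0, 75], 0],
    [[-5, -20, 100], 0],
    [[-25, -50, 100], -7],
    [[-50, -80, 100], -13],
    [[-80, -105, 80], -19],
    [[-110, -130, 50], -25.5],
    [[-135, -145, 20], -25.5],
  ],
  fingers=65,
)

```text
time: 20.43
tool_pos: [430.9, 180.8, 180.8]
tcp_rot: [179.9, 0.2, 171.7]
ft_force: [-0.5, -1.0, -0.0]
finger_gap: 64.6
```

drive_tool(
  moves=[
    [[-10, -5, -10], 0],
    [[-16, -5, -20], 0],
    [[-16, -5, -40], 0],
    [[-16, -5, -40], 0],
    [[-16, -5, -40], 0],
    [[-16, -5, -40], 0],
    [[-16, -5, -40], 0],
    [[-16, -5, -40], 0],
  ],
)

```text
time: 21.1
tool_pos: [416.1, 177.4, 141.5]
tcp_rot: [179.9, 0.1, 172.2]
ft_force: [0.5, -0.9, -0.1]
finger_gap: 65.4
```

```bash
python3 - <<'E'
from h import *
q=r.sense();print(q['tool_pos'],q['tcp_rot'])
s=snap('wrist','w14'); print(proj(s,[456,166.5,4]),proj(s,[414.4,172.2,4]))
snap('side','s7'); crop('s7',215,95,295,185,8)
E
```

```text
[416.09985471 177.37283153 141.47847159] [1.79949886e+02 1.07350650e-01 1.72185310e+02]
[272.5 244.1] [272.2 202.4]
s7_c215_95.png (720, 640, 3)
```

View pics/w14.png

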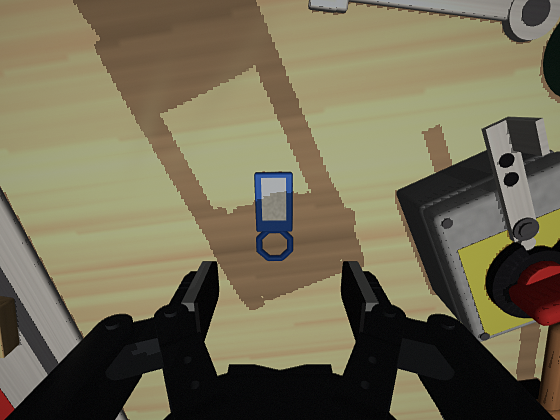

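View pics/s7_c215_95.png

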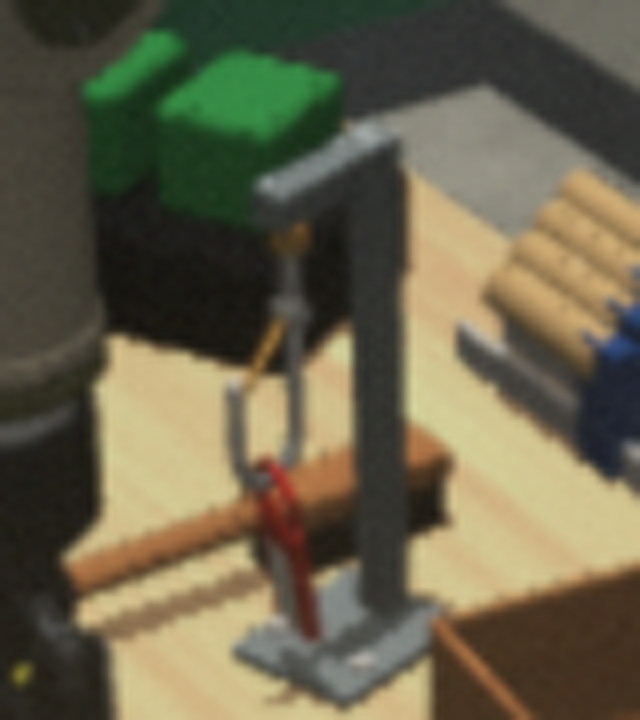

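Blue tag at (274,215) as predicted; red hangs with the gate shut.

drive_tool(
  moves=[
    [[-7.5, -3.5, -20], 0],
    [[-7.5, -3.5, -50], 0],
    [[-7.5, -3.5, -80], 0],
    [[-7.5, -3.5, -100], 0],
    [[-7.5, -3.5, -110], 0],
    [[-7.5, -3.5, -119.5], 0],
    [[-7.5, -3.5, -119.5], 0],
    [[-7.5, -3.5, -119.5], 0],
  ],
)

```text
time: 21.87
tool_pos: [408.0, 173.6, 21.3]
tcp_rot: [180.0, 0.0, 172.2]
ft_force: [0.7, -0.2, 1.8]
finger_gap: 65.3
```

drive_tool(
  moves=[
    [[0, 0, 0], 0],
    [[0, 0, 0], 0],
    [[0, 0, 0], 0],
    [[0, 0, 0], 0],
    [[0, 0, 0], 0],
    [[0, 0, 0], 0],
    [[0, 0, 0], 0],
    [[0, 0, 0], 0],
  ],
  fingers=0,
)

```text
time: 22.53
tool_pos: [408.7, 173.8, 22.1]
tcp_rot: [179.9, 0.1, 172.2]
ft_force: [-1.1, -0.2, 6.0]
finger_gap: 32.7
```

drive_tool(
  moves=[
    [[0, 0, 20], 0],
    [[0, 0, 55], 0],
    [[0, 0, 90], 0],
    [[0, 0, 130], 0],
    [[0, 0, 170], 0],
    [[0, 0, 200], 0],
    [[0, 0, 200], 0],
    [[0, 0, 200], 0],
  ],
)

```text
time: 23.2
tool_pos: [409.1, 173.9, 223.8]
tcp_rot: [179.8, 0.3, 172.2]
ft_force: [-0.8, 0.7, -0.5]
finger_gap: 32.4
```

drive_tool(
  moves=[
    [[20, 20, 0], 4],
    [[40, 40, 0], 8],
    [[60, 60, 0], 12],
    [[80, 80, 0], 16],
    [[100, 100, 0], 20],
    [[115, 120, 0], 23],
    [[125, 135, 0], 25.5],
    [[130, 143, 0], 25.5],
  ],
)

```text
time: 23.87
tool_pos: [537.5, 317.6, 218.1]
tcp_rot: [-180.0, -0.2, -162.1]
ft_force: [1.4, -0.8, -0.4]
finger_gap: 32.6
```

```bash
python3 - <<'E'
from h import *
q=r.sense();print(q['tool_pos'],q['tcp_rot'])
snap('wrist','w15'); crop('w15',235,310,330,380,8)
E
```

```text
[537.49949215 317.64326061 218.07389226] [-1.79997248e+02 -1.65813196e-01 -1.62126322e+02]
w15_c235_310.png (560, 760, 3)
```

View pics/w15_c235_310.png

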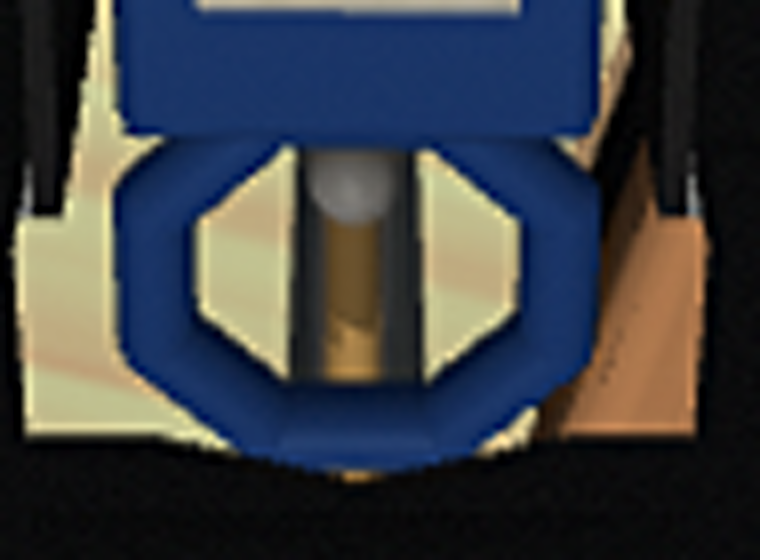

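drive_tool(
  moves=[
    [[5, 1.5, 0], 0],
    [[10, 3, 0], 0],
    [[15, 4.5, 0], 0],
    [[20, 6, -4], 0],
    [[22.5, 6.5, -8], 0],
    [[22.5, 6.5, -12], 0],
    [[22.5, 6.5, -12], 0],
    [[22.5, 6.5, -12], 0],
  ],
)

```text
time: 24.58
tool_pos: [559.5, 322.6, 207.9]
tcp_rot: [-180.0, -0.1, -162.3]
ft_force: [-0.6, -0.0, 0.0]
finger_gap: 32.4
```

```bash
python3 - <<'E'
from h import *
q=r.sense();print(q['tool_pos'],q['tcp_rot'])
print('nose from w15',onz(load('w15'),(278.75,332.5),167))
snap('wrist','w16'); crop('w16',235,310,330,380,8)
snap('side','s8'); crop('s8',215,95,295,165,9)
E
```

```text
[559.53603743 322.56990022 207.88759992] [-1.79991068e+02 -7.70342759e-02 -1.62339616e+02]
nose from w15 [603.26877678 339.19559947 167.        ]
w16_c235_310.png (560, 760, 3)
s8_c215_95.png (630, 720, 3)
```

View pics/w16_c235_310.png

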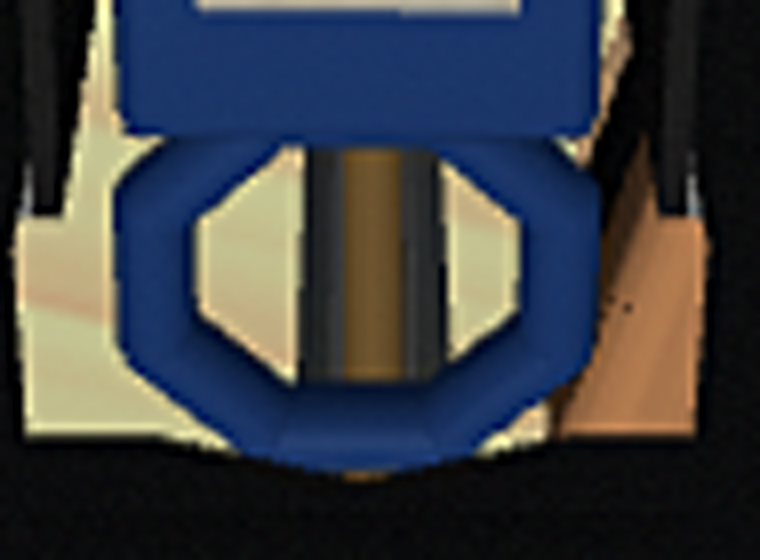

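View pics/s8_c215_95.png

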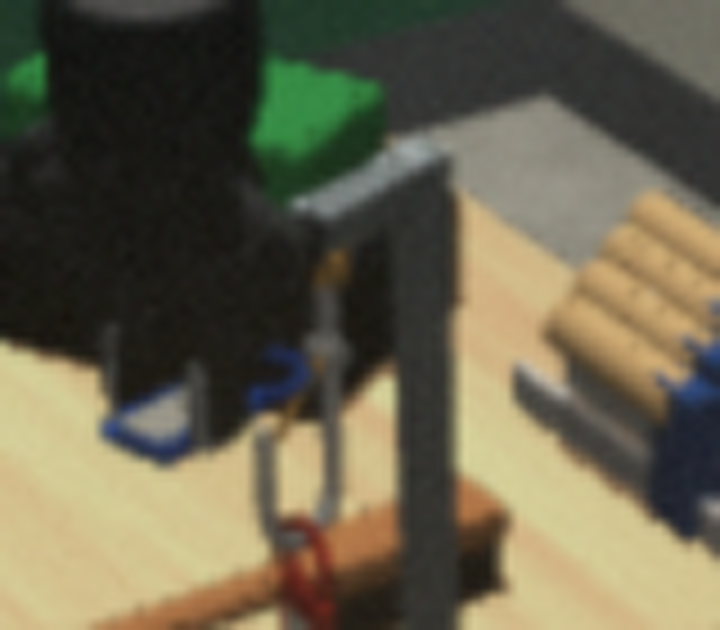

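drive_tool(
  moves=[
    [[0, 1, -5], 0],
    [[0, 1, -10], 0],
    [[0, 1, -15], 0],
    [[0, 1, -20], 0],
    [[0, 1, -25], 0],
    [[0, 1, -29], 0],
    [[0, 1, -29], 0],
    [[0, 1, -29], 0],
  ],
)

```text
time: 25.35
tool_pos: [559.5, 323.7, 178.9]
tcp_rot: [-180.0, -0.1, -162.3]
ft_force: [-1.1, -1.1, -0.2]
finger_gap: 32.6
```

drive_tool(
  moves=[
    [[0, 0, -4], 0],
    [[0, 0, -8], 0],
    [[0, 0, -12], 0],
    [[0, 0, -16], 0],
    [[0, 0, -20], 0],
    [[0, 0, -24], 0],
    [[0, 0, -27], 0],
    [[0, 0, -27], 0],
  ],
)

```text
time: 26.02
tool_pos: [559.5, 323.6, 151.4]
tcp_rot: [-180.0, -0.1, -162.3]
ft_force: [0.5, -0.4, 0.2]
finger_gap: 32.7
```

```bash
python3 - <<'E'
from h import *
q=r.sense();print(q['tool_pos'],q['ft_force'],q['wrist_torque'])
snap('side','s9'); crop('s9',215,95,295,165,9)
snap('wrist','w17'); crop('w17',235,310,330,380,8)
E
```

```text
[559.53140154 323.64985014 151.41875286] [ 0.52559275 -0.36399064  0.20340873] [-0.04866269  0.04953936 -0.02632595]
s9_c215_95.png (630, 720, 3)
w17_c235_310.png (560, 760, 3)
```

View pics/s9_c215_95.png

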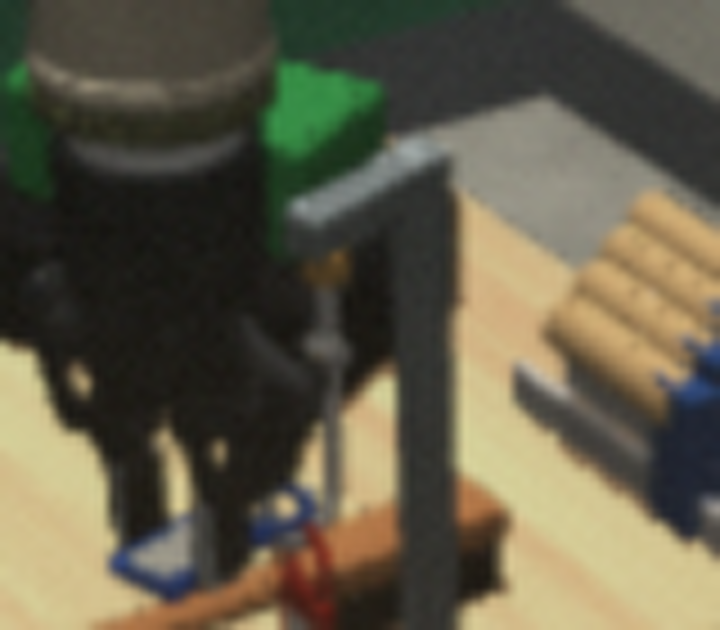

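View pics/w17_c235_310.png

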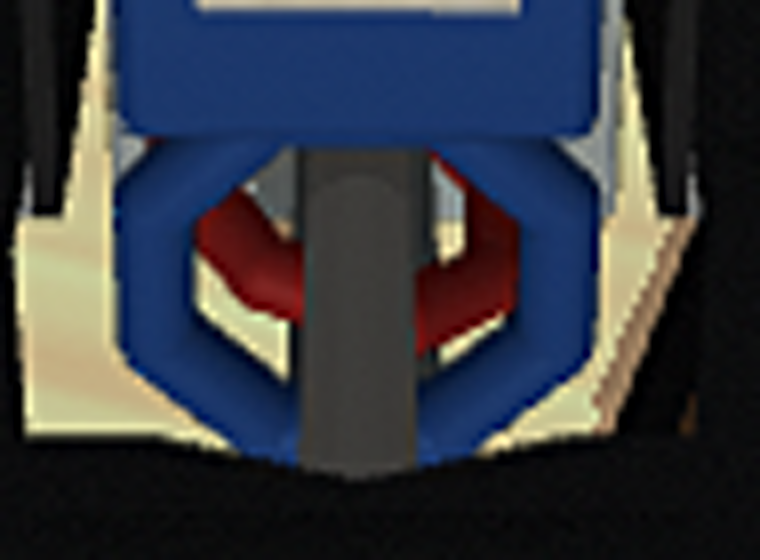

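The nose is through the blue eye too. Release, rise.

drive_tool(
  moves=[
    [[0, 0, 0], 0],
    [[0, 0, 0], 0],
    [[0, 0, 0], 0],
    [[0, 0, 0], 0],
    [[0, 0, 0], 0],
    [[0, 0, 0], 0],
    [[0, 0, 0], 0],
    [[0, 0, 0], 0],
  ],
  fingers=60,
)

```text
time: 26.78
tool_pos: [560.0, 323.9, 152.6]
tcp_rot: [180.0, -0.0, -162.3]
ft_force: [-0.3, -0.5, 0.0]
finger_gap: 60.2
```

drive_tool(
  moves=[
    [[0, 0, 35], 0],
    [[0, 0, 75], 0],
    [[-5, -20, 110], 0],
    [[-15, -60, 120], 0],
    [[-20, -100, 120], 0],
    [[-30, -140, 120], 0],
    [[-40, -180, 120], 0],
    [[-50, -220, 120], 0],
  ],
)

```text
time: 27.45
tool_pos: [509.2, 102.3, 272.8]
tcp_rot: [-180.0, 0.0, -162.3]
ft_force: [-0.4, 0.4, 0.4]
finger_gap: 59.7
```

```bash
python3 - <<'E'
from h import *
q=r.sense();print(q['tool_pos'],q['tcp_rot'])
snap('side','s10'); crop('s10',215,95,295,185,8); snap('top','t10'); crop('t10',290,110,450,260,5)
E
```

```text
[509.24286541 102.34686135 272.82375339] [-1.79984680e+02  3.73348667e-02 -1.62301311e+02]
s10_c215_95.png (720, 640, 3)
t10_c290_110.png (750, 800, 3)
```

View pics/s10_c215_95.png

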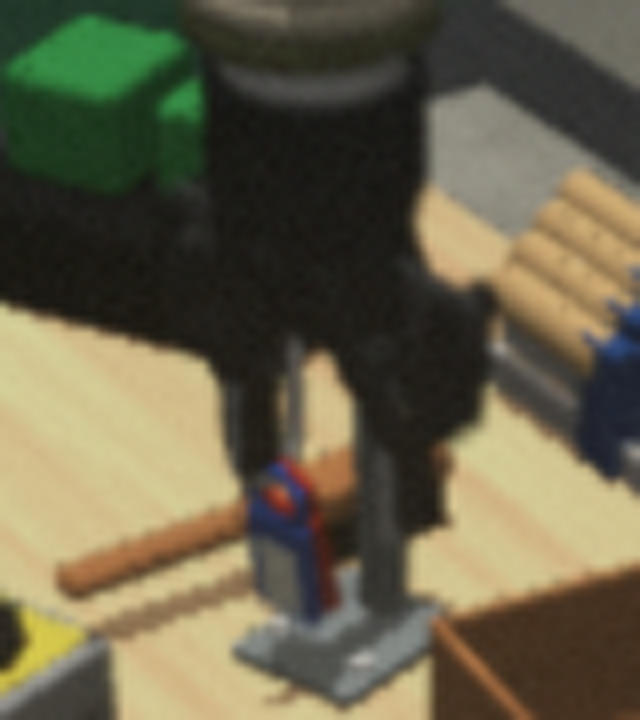

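View pics/t10.png

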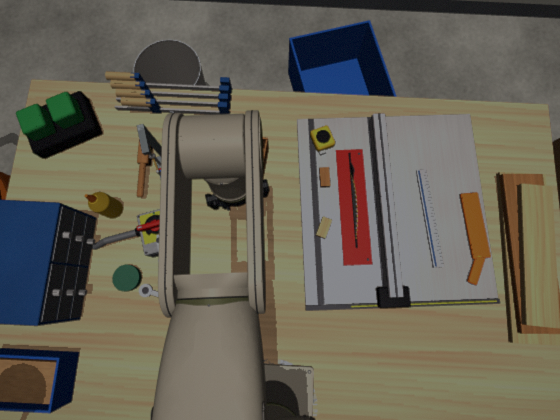

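```bash
python3 - <<'E'
from h import *
t=load('top0');T=lambda x,y:(290+x/5,110+y/5)
for n,c in [('pale',[(166,530),(211,546),(176,644),(131,628)]),('brown',[(147,286),(196,285),(202,383),(152,384)])]:
    P=np.array([onz(t,T(*p),28)[:2] for p in c]); d=(P[0]+P[1]-P[2]-P[3]); print(n,P.mean(0),np.degrees(np.arctan2(d[1],d[0])),np.linalg.norm(d)/2)
# saw slot / blade direction: left edge dark slot, blade base
for n,c in [('redL',[(230,205),(267,745)]),('redR',[(362,197),(408,740)])]:
    P=[onz(t,T(*p),8)[:2] for p in c]; d=P[0]-P[1]; print(n,P,np.degrees(np.arctan2(d[1],d[0])))
E
```

```text
pale [ 498.41998787 -126.24233367] -17.892645166764446 62.50303878601886
brown [ 653.71062985 -124.39004823] 4.456084975505625 62.06566514316484
redL [array([ 746.26237519, -159.46013448]), array([ 410.14561747, -187.18626605])] 4.715628484567698
redR [array([ 755.73845012, -242.34590526]), array([ 417.08412012, -270.34520487])] 4.726356993952652
```

drive_tool(
  moves=[
    [[-2, -35, 0], -6],
    [[-4, -75, 0], -12],
    [[-6, -110, 0], -18],
    [[-8, -145, -20], -24],
    [[-10, -175, -50], -30],
    [[-11, -200, -90], -35.5],
    [[-11, -220, -120], -35.5],
    [[-11, -228, -150], -35.5],
  ],
  fingers=60,
)

```text
time: 28.22
tool_pos: [498.5, -126.5, 120.9]
tcp_rot: [-180.0, 0.0, 162.0]
ft_force: [0.5, -0.4, 0.2]
finger_gap: 60.1
```

drive_tool(
  moves=[
    [[0, 0, 0], 0],
    [[0, 0, 0], 0],
    [[0, 0, 0], 0],
    [[0, 0, 0], 0],
    [[0, 0, 0], 0],
    [[0, 0, 0], 0],
    [[0, 0, 0], 0],
    [[0, 0, 0], 0],
  ],
)

```text
time: 28.88
tool_pos: [499.4, -123.9, 123.3]
tcp_rot: [-180.0, 0.1, 162.2]
ft_force: [0.0, 0.5, 0.2]
finger_gap: 60.0
```

```bash
python3 - <<'E'
from h import *
q=r.sense();print(q['tool_pos'],q['tcp_rot'])
s=snap('wrist','w20'); print(proj(s,[498.4,-126.2,28]))
snap('side','s11'); crop('s11',215,95,295,185,8)
E
```

```text
[ 499.43144618 -123.92022951  123.34352216] [-1.79998720e+02  6.82551992e-02  1.62201341e+02]
[274.6 220. ]
s11_c215_95.png (720, 640, 3)
```

View pics/w20.png

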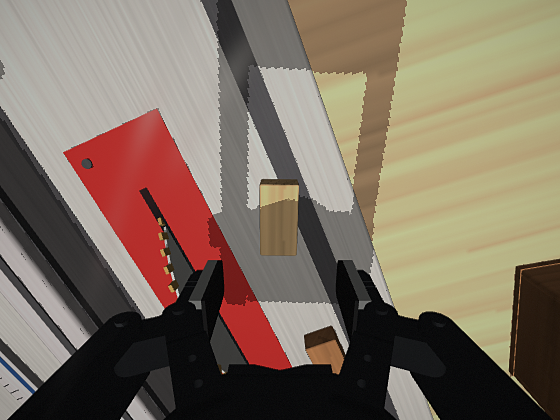

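View pics/s11_c215_95.png

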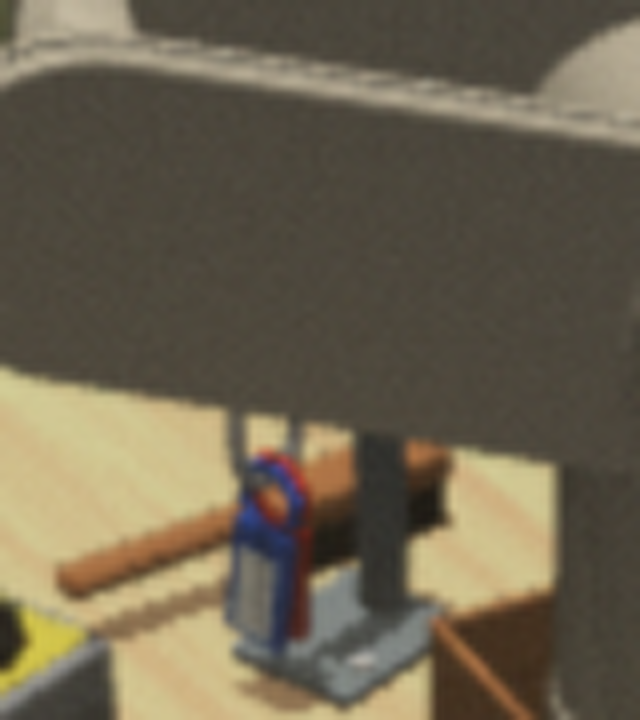

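drive_tool(
  moves=[
    [[0, 0, -25], 0],
    [[0, 0, -50], 0],
    [[0, 0, -70], 0],
    [[0, 0, -84], 0],
    [[0, 0, -90], 0],
    [[0, 0, -90], 0],
    [[0, 0, -90], 0],
    [[0, 0, -90], 0],
  ],
)

```text
time: 29.65
tool_pos: [500.0, -124.4, 33.9]
tcp_rot: [-180.0, 0.1, 162.2]
ft_force: [-0.3, -0.3, 0.5]
finger_gap: 60.1
```

drive_tool(
  moves=[
    [[0, 0, 0], 0],
    [[0, 0, 0], 0],
    [[0, 0, 0], 0],
    [[0, 0, 0], 0],
    [[0, 0, 0], 0],
    [[0, 0, 0], 0],
    [[0, 0, 0], 0],
    [[0, 0, 0], 0],
  ],
  fingers=0,
)

```text
time: 30.32
tool_pos: [499.9, -124.4, 33.8]
tcp_rot: [-180.0, 0.1, 162.2]
ft_force: [-0.8, -0.1, 6.8]
finger_gap: 29.1
```

drive_tool(
  moves=[
    [[0, 0, 20], 0],
    [[0, 0, 55], 0],
    [[0, 0, 90], 0],
    [[0, 0, 130], 0],
    [[0, 0, 165], 0],
    [[0, 0, 165], 0],
    [[0, 0, 165], 0],
    [[0, 0, 165], 0],
  ],
)

```text
time: 30.98
tool_pos: [498.8, -124.0, 197.3]
tcp_rot: [-180.0, 0.0, 162.2]
ft_force: [-0.8, 0.3, -0.4]
finger_gap: 29.2
```

```bash
python3 - <<'E'
from h import *
q=r.sense();print(q['tool_pos'],q['tcp_rot'])
s=snap('wrist','w21'); t=load('top0')
crop('top0',190,120,280,200,8)
E
```

```text
[ 498.84461808 -124.01936661  197.34398537] [-1.79999735e+02  2.57952069e-03  1.62176329e+02]
top0_c190_120.png (640, 720, 3)
```

View pics/w21.png

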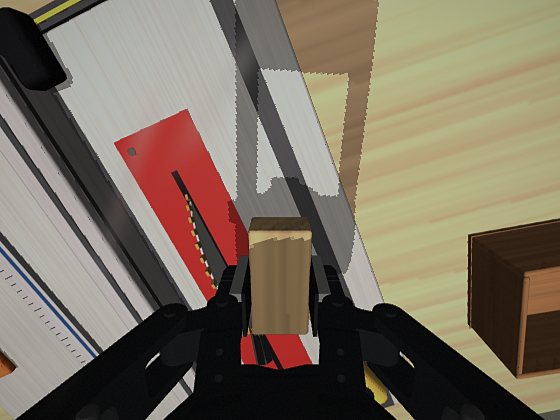

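View pics/top0_c190_120.png

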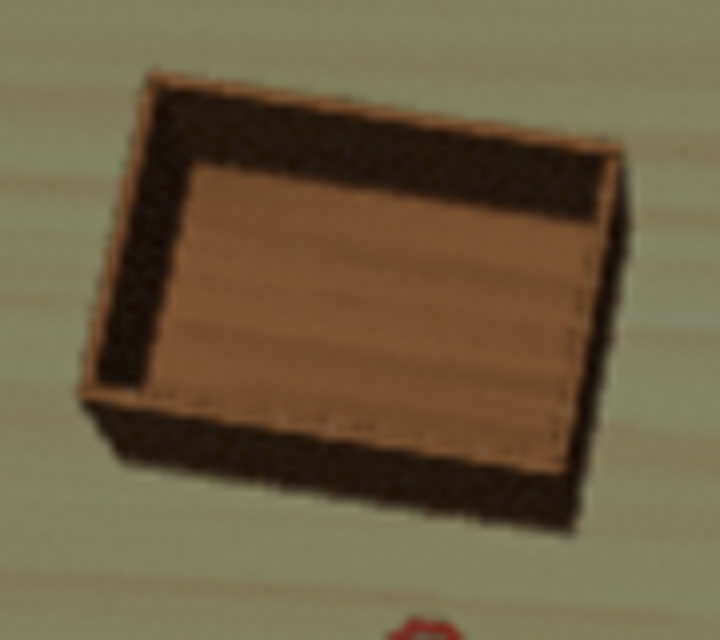

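```bash
python3 - <<'E'
from h import *
t=load('top0');T=lambda x,y:(190+x/8,120+y/8)
P=np.array([onz(t,T(*p),85)[:2] for p in [(150,75),(622,148),(568,472),(82,397)]]);print(P.round(0),P.mean(0))
d=P[0]+P[1]-P[2]-P[3];print(np.degrees(np.arctan2(d[1],d[0])),np.linalg.norm(d)/2,np.linalg.norm(P[0]+P[3]-P[1]-P[2])/2)
E
```

```text
[[765. 228.]
 [745.  52.]
 [620.  65.]
 [640. 242.]] [692.77178619 146.81931227]
-5.841277576447461 125.87132722031838 177.45236309152997
```

drive_tool(
  moves=[
    [[20, 30, 0], 2],
    [[45, 60, 0], 4],
    [[70, 92, 0], 6],
    [[95, 122, 0], 8],
    [[120, 152, 0], 10],
    [[145, 182, 0], 12],
    [[170, 212, 0], 12],
    [[191, 241, 0], 12],
  ],
)

```text
time: 31.7
tool_pos: [689.9, 118.6, 194.4]
tcp_rot: [-180.0, -0.2, 174.2]
ft_force: [0.4, -0.3, -0.2]
finger_gap: 28.9
```

drive_tool(
  moves=[
    [[0, 0, -5], 0],
    [[0, 0, -5], 0],
    [[0, 0, -5], 0],
    [[0, 0, -5], 0],
    [[0, 0, -5], 0],
    [[0, 0, -5], 0],
    [[0, 0, -5], 0],
    [[0, 0, -5], 0],
  ],
)

```text
time: 32.37
tool_pos: [690.0, 116.3, 193.3]
tcp_rot: [180.0, 0.0, 174.1]
ft_force: [0.1, 0.3, -0.3]
finger_gap: 28.8
```

```bash
python3 - <<'E'
from h import *
q=r.sense();print(q['tool_pos'],q['tcp_rot'],q['joint_pos'])
s=snap('wrist','w22')
E
```

```text
[690.01111399 116.30028814 193.29311423] [1.79991491e+02 4.67432913e-02 1.74126210e+02] [ 5.37150847e+00  2.45500591e+01  7.13058007e+01 -7.73420487e-04
  8.40966349e+01 -7.87546260e+01]
```

View pics/w22.png

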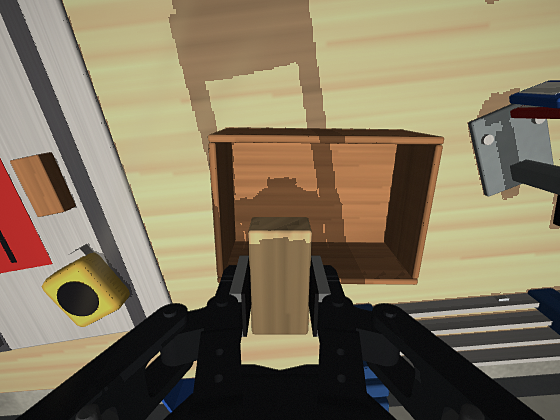

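```bash
python3 - <<'E'
from h import *
s=load('w22')
P=np.array([onz(s,p,85)[:2] for p in [(210,137),(443,140),(416,284),(220,277)]]);print(P.round(0),P.mean(0))
E
```

```text
[[623.  72.]
 [643. 247.]
 [769. 233.]
 [744.  59.]] [694.53919619 152.49862135]
```

drive_tool(
  moves=[
    [[3, 3, -25], 0],
    [[3, 3, -55], 0],
    [[3, 3, -85], 0],
    [[3, 3, -115], 0],
    [[3, 3, -135], 0],
    [[3, 3, -140], 0],
    [[3, 3, -140], 0],
    [[3, 3, -140], 0],
  ],
)

```text
time: 33.08
tool_pos: [693.7, 119.9, 53.9]
tcp_rot: [180.0, 0.1, 174.2]
ft_force: [-0.0, -0.2, 0.2]
finger_gap: 28.9
```

drive_tool(
  moves=[
    [[0, 0, 0], 0],
    [[0, 0, 0], 0],
    [[0, 0, 0], 0],
    [[0, 0, 0], 0],
    [[0, 0, 0], 0],
    [[0, 0, 30], 0],
    [[0, 0, 70], 0],
    [[0, 0, 110], 0],
  ],
  fingers=45,
)

```text
time: 33.75
tool_pos: [691.6, 119.4, 162.5]
tcp_rot: [-179.9, -0.2, 174.2]
ft_force: [1.3, 0.2, 0.9]
finger_gap: 45.2
```

drive_tool(
  moves=[
    [[0, -10, 30], 0],
    [[-5, -50, 40], 4],
    [[-10, -90, 40], 6],
    [[-15, -130, 40], 8],
    [[-20, -165, 40], 10],
    [[-30, -200, 20], 11],
    [[-35, -230, 0], 11],
    [[-40, -243, -20], 11],
  ],
  fingers=60,
)

```text
time: 34.42
tool_pos: [652.6, -128.0, 143.3]
tcp_rot: [-179.8, 0.1, -175.0]
ft_force: [-0.3, 0.0, -0.3]
finger_gap: 59.7
```

drive_tool(
  moves=[
    [[0, 0, -10], 0],
    [[0, 0, -20], 0],
    [[0, 0, -20], 0],
    [[0, 0, -20], 0],
    [[0, 0, -20], 0],
    [[0, 0, -20], 0],
    [[0, 0, -20], 0],
    [[0, 0, -20], 0],
  ],
)

```text
time: 35.08
tool_pos: [653.6, -122.7, 123.6]
tcp_rot: [-180.0, 0.1, -174.8]
ft_force: [0.2, -0.2, 0.0]
finger_gap: 59.8
```

```bash
python3 - <<'E'
from h import *
q=r.sense();print(q['tool_pos'],q['tcp_rot'])
s=snap('wrist','w23'); print(proj(s,[653.7,-124.4,28]))
E
```

```text
[ 653.6247738  -122.70570995  123.60220006] [-1.79969076e+02  7.72901581e-02 -1.74783293e+02]
[276.1 219.6]
```

View pics/w23.png

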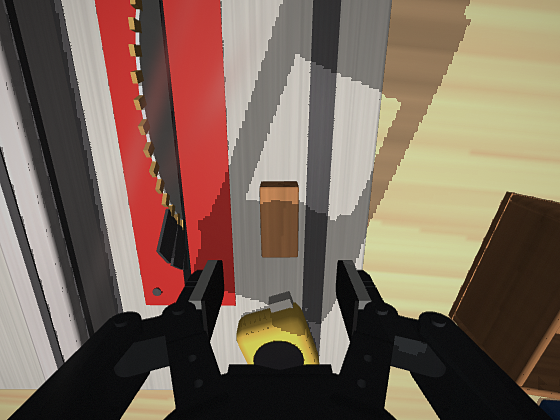

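drive_tool(
  moves=[
    [[0, 0, -25], 0],
    [[0, 0, -50], 0],
    [[0, 0, -70], 0],
    [[0, 0, -84], 0],
    [[0, 0, -90], 0],
    [[0, 0, -90], 0],
    [[0, 0, -90], 0],
    [[0, 0, -90], 0],
  ],
)

```text
time: 35.8
tool_pos: [654.3, -123.4, 34.5]
tcp_rot: [-179.9, 0.1, -174.8]
ft_force: [0.5, 0.0, 0.8]
finger_gap: 60.0
```

drive_tool(
  moves=[
    [[0, 0, 0], 0],
    [[0, 0, 0], 0],
    [[0, 0, 0], 0],
    [[0, 0, 0], 0],
    [[0, 0, 0], 0],
    [[0, 0, 0], 0],
    [[0, 0, 0], 0],
    [[0, 0, 0], 0],
  ],
  fingers=0,
)

```text
time: 36.47
tool_pos: [654.0, -123.4, 34.1]
tcp_rot: [-180.0, 0.1, -174.8]
ft_force: [-1.1, -0.8, 5.9]
finger_gap: 29.1
```

drive_tool(
  moves=[
    [[0, 0, 20], 0],
    [[0, 0, 55], 0],
    [[0, 0, 90], 0],
    [[0, 0, 130], 0],
    [[0, 0, 165], 0],
    [[0, 0, 165], 0],
    [[5, 20, 165], 0],
    [[10, 50, 165], 0],
  ],
)

```text
time: 37.13
tool_pos: [663.4, -75.3, 198.9]
tcp_rot: [-179.9, 0.1, -175.0]
ft_force: [0.1, -0.0, -0.2]
finger_gap: 29.0
```

drive_tool(
  moves=[
    [[5, 35, 0], -2],
    [[10, 70, 0], -4],
    [[15, 105, 0], -6],
    [[20, 140, 0], -8],
    [[25, 170, 0], -11],
    [[30, 200, 0], -11],
    [[33, 230, 0], -11],
    [[33, 250, 0], -11],
  ],
)

```text
time: 37.8
tool_pos: [695.8, 180.0, 197.0]
tcp_rot: [180.0, -0.0, 174.3]
ft_force: [0.2, -0.2, -0.7]
finger_gap: 28.8
```

drive_tool(
  moves=[
    [[0, 0, 0], 0],
    [[0, 0, 0], 0],
    [[0, 0, 0], 0],
    [[0, 0, 0], 0],
    [[0, 0, 0], 0],
    [[0, 0, 0], 0],
    [[0, 0, 0], 0],
    [[0, 0, 0], 0],
  ],
)

```text
time: 38.47
tool_pos: [696.1, 176.3, 197.7]
tcp_rot: [180.0, 0.0, 174.1]
ft_force: [0.4, -0.2, -0.1]
finger_gap: 28.8
```

```bash
python3 - <<'E'
from h import *
q=r.sense();print(q['tool_pos'],q['tcp_rot'])
s=snap('wrist','w24')
E
```

```text
[696.10791085 176.32583868 197.73251734] [1.79997273e+02 8.52677156e-03 1.74130806e+02]
```

View pics/w24.png

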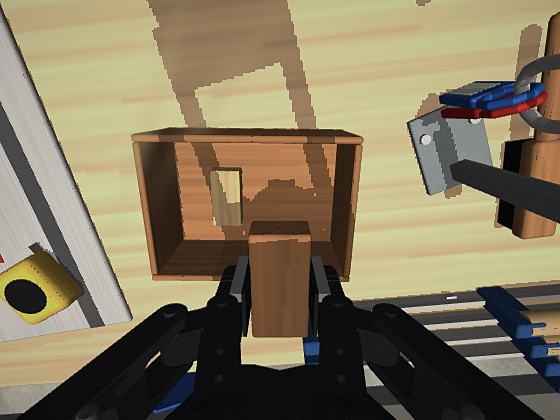

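drive_tool(
  moves=[
    [[0, 0, -25], 0],
    [[0, 0, -55], 0],
    [[0, 0, -85], 0],
    [[0, 0, -115], 0],
    [[0, 0, -135], 0],
    [[0, 0, -143], 0],
    [[0, 0, -143], 0],
    [[0, 0, -143], 0],
  ],
)

```text
time: 39.18
tool_pos: [696.3, 176.9, 55.3]
tcp_rot: [180.0, 0.0, 174.2]
ft_force: [-0.1, 0.2, -0.3]
finger_gap: 28.9
```

drive_tool(
  moves=[
    [[0, 0, 0], 0],
    [[0, 0, 0], 0],
    [[0, 0, 0], 0],
    [[0, 0, 0], 0],
    [[0, 0, 0], 0],
    [[0, 0, 30], 0],
    [[0, 0, 70], 0],
    [[0, 0, 110], 0],
  ],
  fingers=45,
)

```text
time: 39.85
tool_pos: [694.6, 176.6, 164.0]
tcp_rot: [-179.9, -0.2, 174.2]
ft_force: [1.1, -0.7, 1.7]
finger_gap: 45.2
```

drive_tool(
  moves=[
    [[-5, -30, 40], 0],
    [[-15, -70, 80], 0],
    [[-25, -110, 110], 0],
    [[-35, -150, 120], 0],
    [[-45, -190, 120], 3],
    [[-55, -230, 120], 7],
    [[-65, -270, 120], 10],
    [[-75, -310, 120], 10],
  ],
)

```text
time: 40.52
tool_pos: [627.4, -107.2, 285.5]
tcp_rot: [-180.0, 0.1, -175.6]
ft_force: [0.1, -0.5, 0.2]
finger_gap: 44.9
```

```bash
python3 - <<'E'
from h import *
q=r.sense();print(q['tool_pos'],q['tcp_rot'])
s=snap('wrist','w25');snap('top','t11'); snap('side','s12'); 
E
```

```text
[ 627.37194629 -107.17857071  285.48306954] [-1.79963560e+02  1.01271859e-01 -1.75605621e+02]
```

View pics/w25.png

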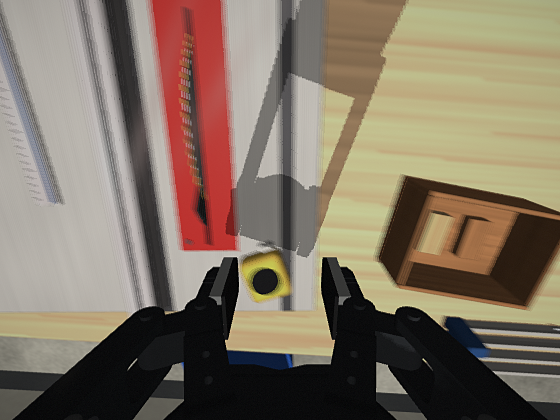

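View pics/t11.png

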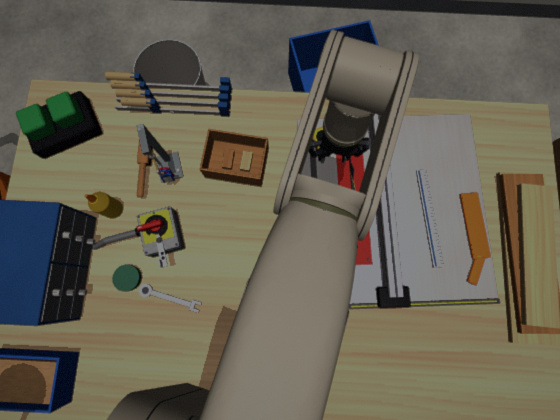

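View pics/s12.png

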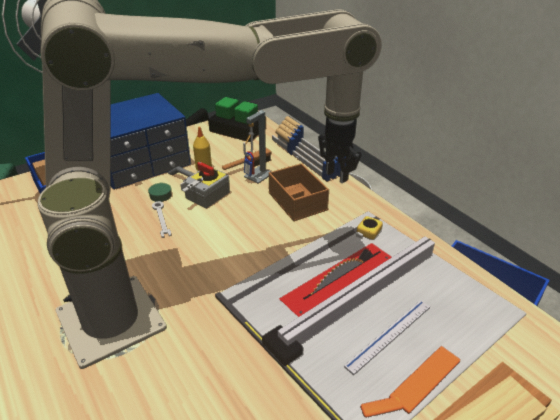

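```bash
python3 - <<'E'
from h import *
t=load('t11')
crop('t11',405,155,455,275,6)
a,b=onz(t,(418.5,171),16),onz(t,(434.5,266),16);d=a-b;print(a,b,np.degrees(np.arctan2(d[1],d[0])),np.linalg.norm(d))
E
```

```text
t11_c405_155.png (720, 300, 3)
[ 690.53333364 -413.93719008   16.        ] [ 401.89301937 -452.12614184   16.        ] 7.5368226397009 291.1556749630331
```

View pics/t11_c405_155.png

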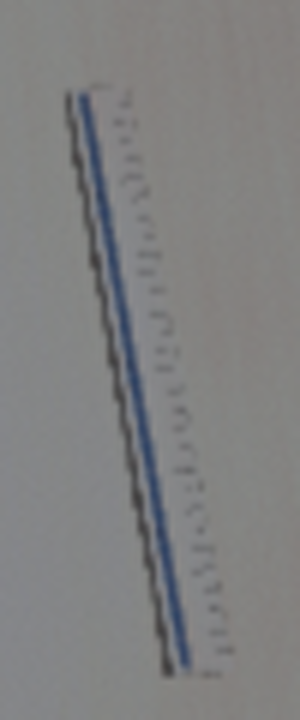

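drive_tool(
  moves=[
    [[-10, -40, 0], 0],
    [[-20, -80, 0], 0],
    [[-30, -120, 0], 0],
    [[-40, -160, 0], 1],
    [[-50, -200, 0], 1],
    [[-60, -240, 0], 2],
    [[-70, -280, 0], 3],
    [[-80, -310, 0], 3],
  ],
  fingers=65,
)

```text
time: 41.33
tool_pos: [547.8, -417.1, 284.0]
tcp_rot: [-180.0, 0.0, -172.8]
ft_force: [-0.2, 0.2, 0.0]
finger_gap: 65.0
```

drive_tool(
  moves=[
    [[0, -20, -30], 0],
    [[0, -20, -60], 0],
    [[0, -20, -60], 0],
    [[0, -20, -60], 0],
    [[0, -20, -60], 0],
    [[0, -20, -60], 0],
    [[0, -20, -60], 0],
    [[0, -20, -60], 0],
  ],
)

```text
time: 42.0
tool_pos: [549.0, -435.3, 226.6]
tcp_rot: [-179.9, 0.1, -172.8]
ft_force: [-0.2, -0.6, 0.0]
finger_gap: 64.8
```

```bash
python3 - <<'E'
from h import *
q=r.sense();print(q['tool_pos'],q['tcp_rot'],q['joint_pos'])
s=snap('wrist','w26')
E
```

```text
[ 548.98545451 -435.33071558  226.62443311] [-1.79856767e+02  1.23439865e-01 -1.72769531e+02] [-4.26051058e+01  2.35798701e+01  6.90532928e+01  1.95122438e-03
  8.71777620e+01 -1.39835514e+02]
```

View pics/w26.png

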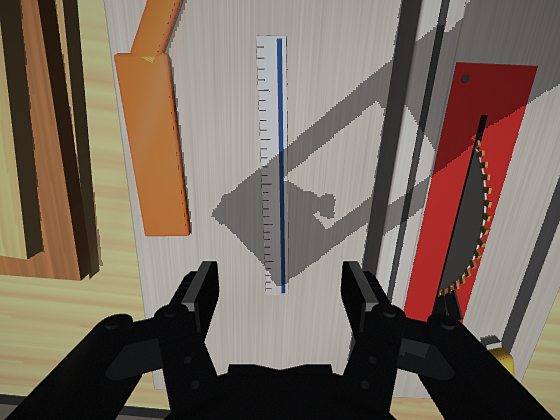

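```bash
python3 - <<'E'
from h import *
crop('w26',235,20,305,120,6); crop('w26',235,210,305,310,6); crop('w26',400,50,540,330,2.7)
E
```

```text
w26_c235_20.png (600, 420, 3)
w26_c235_210.png (600, 420, 3)
w26_c400_50.png (756, 378, 3)
```

View pics/w26_c235_20.png

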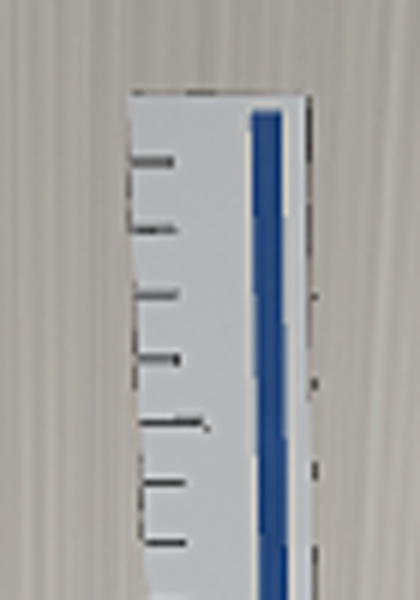

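View pics/w26_c235_210.png

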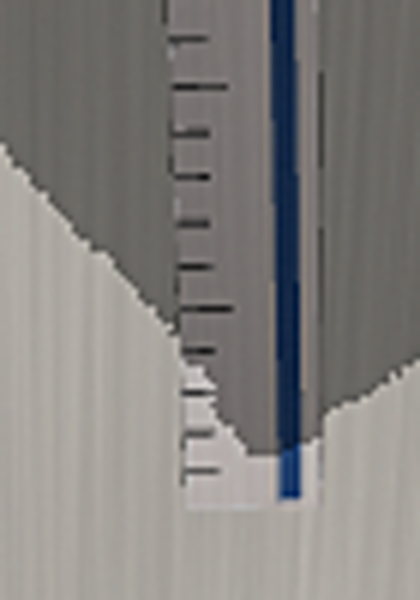

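View pics/w26_c400_50.png

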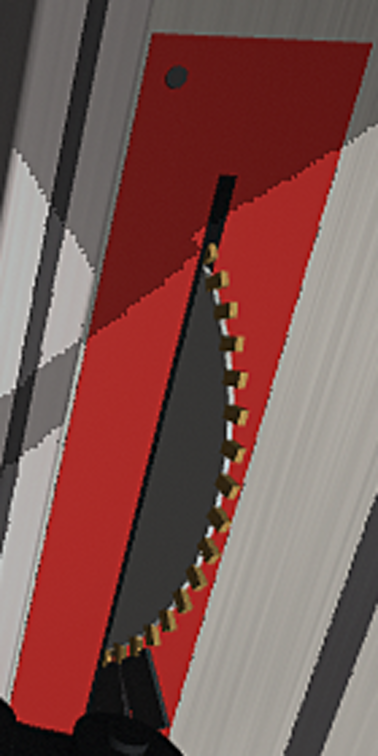

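```bash
python3 - <<'E'
from h import *
s=load('w26');A=lambda x,y:(235+x/6,20+y/6);B=lambda x,y:(235+x/6,210+y/6)
P=np.array([onz(s,p,16)[:2] for p in [A(130,97),A(306,97),B(318,508),B(183,508)]])
print(P.round(1),P.mean(0)); d=P[2]+P[3]-P[0]-P[1];print(np.degrees(np.arctan2(d[1],d[0])),np.linalg.norm(d)/2,np.linalg.norm(P[1]-P[0]),np.linalg.norm(P[2]-P[3]))
# stripe line from top vs wrist check
print(onz(s,A(268,110),16),onz(s,B(290,497),16))
E
```

```text
[[ 403.7 -476.1]
 [ 400.1 -447.4]
 [ 696.2 -404.6]
 [ 700.  -434. ]] [ 550.00821798 -440.51906487]
8.152992545302654 299.21476580791153 28.900017505411494 29.59795179459554
[ 402.73825834 -453.35156346   16.        ] [ 694.18920359 -411.08426323   16.        ]
```

```bash
python3 - <<'E'
from h import *
t=load('top0');T=lambda x,y:(290+x/5,110+y/5);w=load('w26')
a,b=onz(t,T(297,213),8),onz(t,T(333,690),8); print('slot',a,b,np.linalg.norm(a-b),np.degrees(np.arctan2((a-b)[1],(a-b)[0])))
print('slot near w26',onz(w,(400+228/2.7,50+178/2.7),8))
crop('w20',90,140,300,390,3); crop('w23',100,0,260,300,2.5)
E
```

```text
slot [ 743.04601667 -201.58094791    8.        ] [ 444.48768359 -225.91004154    8.        ] 299.5479645185677 4.658657955146761
slot near w26 [ 446.95105201 -222.16396926    8.        ]
w20_c90_140.png (750, 630, 3)
w23_c100_0.png (750, 400, 3)
```

View pics/w20_c90_140.png

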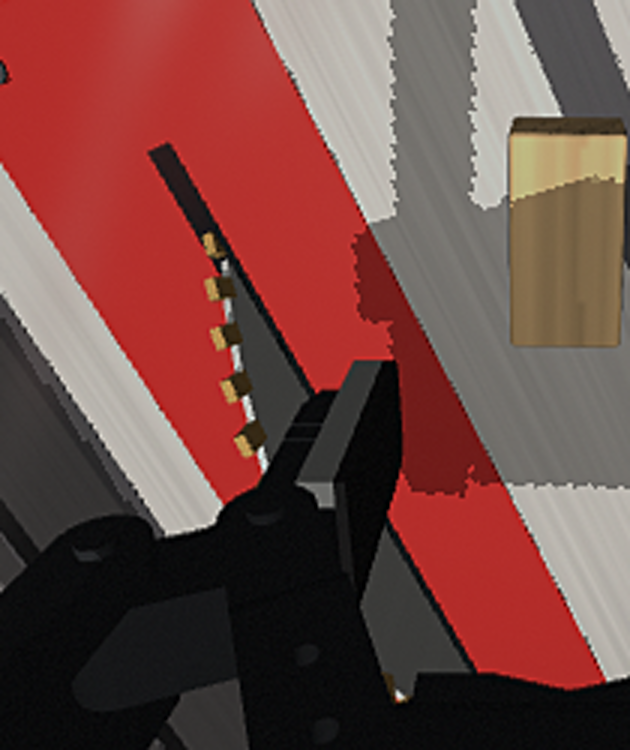

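View pics/w23_c100_0.png

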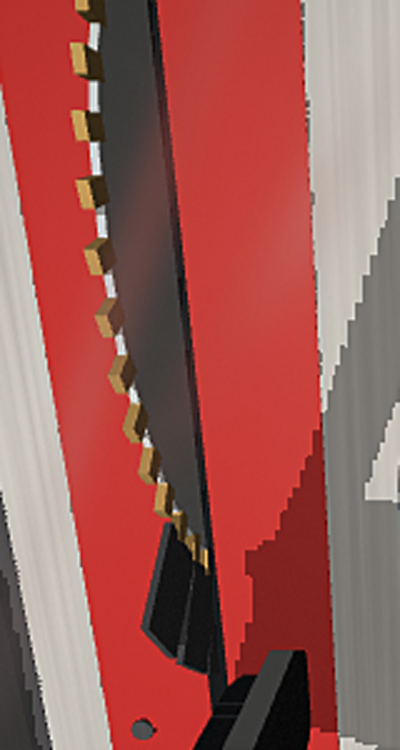

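```bash
python3 - <<'E'
from h import *
a=load('w20');b=load('w23');A=lambda x,y:(90+x/3,140+y/3);B=lambda x,y:(100+x/2.5,y/2.5)
F=[onz(a,A(*p),8) for p in [(228,258),(305,393),(380,530),(465,665)]]
G=[onz(b,B(*p),8) for p in [(151,10),(180,280),(208,560)]]
for p in F+G: print(p.round(1))
print('slot start',onz(a,A(158,148),8),onz(a,A(172,145),8))
for p in [(228,258),(208,560)]: pass
L=[onz(a,A(*p),8) for p in [(360,230),(600,680)]]+[onz(b,B(*p),8) for p in [(303,60),(335,720)]]
for p in L: print('redleft',p.round(1))
E
```

```text
[ 482.4 -219.6    8. ]
[ 529.8 -216.     8. ]
[ 583.5 -213.     8. ]
[ 644.2 -205.9    8. ]
[ 512.  -216.4    8. ]
[ 581.6 -210.3    8. ]
[ 672.8 -203.     8. ]
slot start [ 446.75670803 -224.09860993    8.        ] [ 447.15517368 -220.05914563    8.        ]
redleft [ 486.  -180.3    8. ]
redleft [ 664.7 -163.9    8. ]
redleft [ 520.  -174.8    8. ]
redleft [ 732.8 -156.9    8. ]
```

drive_tool(
  moves=[
    [[1, -5, -35], 1],
    [[1, -5, -70], 1],
    [[1, -5, -105], 1],
    [[1, -5, -140], 1],
    [[1, -5, -165], 1],
    [[1, -5, -165], 1],
    [[1, -5, -165], 1],
    [[1, -5, -165], 1],
  ],
)

```text
time: 42.72
tool_pos: [550.1, -441.4, 61.9]
tcp_rot: [-179.9, 0.1, -171.8]
ft_force: [0.1, -1.1, 1.4]
finger_gap: 65.0
```

```bash
python3 - <<'E'
from h import *
q=r.sense();print(q['tool_pos'],q['tcp_rot'])
s=snap('wrist','w27');print(proj(s,[550,-440.5,16]))
E
```

```text
[ 550.08538038 -441.4211247    61.93798693] [-1.79856171e+02  1.16998134e-01 -1.71818668e+02]
[279.6 248.2]
```

View pics/w27.png

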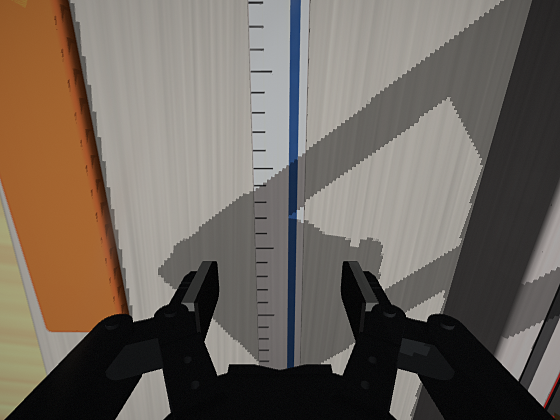

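drive_tool(
  moves=[
    [[0, 1, -10], 0],
    [[0, 1, -20], 0],
    [[0, 1, -30], 0],
    [[0, 1, -30], 0],
    [[0, 1, -30], 0],
    [[0, 1, -30], 0],
    [[0, 1, -30], 0],
    [[0, 1, -30], 0],
  ],
)

```text
time: 43.43
tool_pos: [549.2, -439.8, 29.8]
tcp_rot: [-180.0, 0.0, -171.8]
ft_force: [-0.2, -0.2, 0.3]
finger_gap: 64.5
```

drive_tool(
  moves=[
    [[0, 0, 0], 0],
    [[0, 0, 0], 0],
    [[0, 0, 0], 0],
    [[0, 0, 0], 0],
    [[0, 0, 0], 0],
    [[0, 0, 0], 0],
    [[0, 0, 0], 0],
    [[0, 0, 0], 0],
  ],
  fingers=0,
  squeeze=70,
)

```text
time: 44.1
tool_pos: [549.3, -439.9, 30.0]
tcp_rot: [-179.9, 0.0, -171.8]
ft_force: [-0.5, 0.4, 5.8]
finger_gap: 27.6
```

drive_tool(
  moves=[
    [[0, 0, 10], 0],
    [[0, 0, 25], 0],
    [[0, 0, 45], 0],
    [[0, 0, 70], 0],
    [[0, 0, 100], 0],
    [[0, 0, 130], 0],
    [[0, 0, 130], 0],
    [[0, 0, 130], 0],
  ],
)

```text
time: 44.77
tool_pos: [550.3, -440.7, 163.6]
tcp_rot: [-179.7, 0.2, -171.8]
ft_force: [0.5, 0.7, -3.3]
finger_gap: 27.6
```

```bash
python3 - <<'E'
from h import *
q=r.sense();print(q['tool_pos'],q['tcp_rot'],q['wrist_torque'])
s=snap('wrist','w28')
E
```

```text
[ 550.34594498 -440.73416369  163.57186088] [-179.71421897    0.23241923 -171.82470423] [0.04020314 0.0151532  0.00617728]
```

View pics/w28.png

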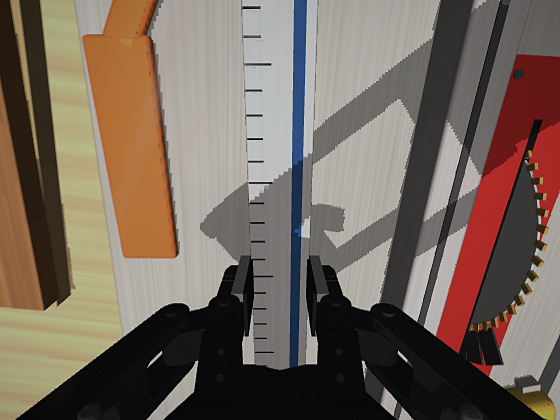

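drive_tool(
  moves=[
    [[3, 25, 0], 0],
    [[6, 55, 0], 0],
    [[10, 90, 0], -1],
    [[14, 130, 0], -2],
    [[18, 170, 0], -3],
    [[22, 210, 0], -3.4],
    [[25, 245, 0], -3.4],
    [[26, 272, 0], -3.4],
  ],
)

```text
time: 45.48
tool_pos: [573.4, -163.8, 156.7]
tcp_rot: [179.8, -0.2, -175.2]
ft_force: [-0.1, -0.5, -2.9]
finger_gap: 28.1
```

drive_tool(
  moves=[
    [[0, 0, 0], 0],
    [[0, 0, -20], 0],
    [[0, 0, -40], 0],
    [[0, 0, -60], 0],
    [[0, 0, -80], 0],
    [[0, 0, -80], 0],
    [[0, 0, -80], 0],
    [[0, 0, -80], 0],
  ],
)

```text
time: 46.15
tool_pos: [574.7, -167.7, 79.4]
tcp_rot: [180.0, -0.0, -175.2]
ft_force: [0.4, -0.5, -1.0]
finger_gap: 27.5
```

```bash
python3 - <<'E'
from h import *
q=r.sense();print(q['tool_pos'],q['tcp_rot'],q['wrist_torque'])
s=snap('wrist','w29')
E
```

```text
[ 574.73815739 -167.65071189   79.3877366 ] [ 1.79985563e+02 -3.41096007e-02 -1.75240725e+02] [ 0.04235996 -0.00048884 -0.0219088 ]
```

View pics/w29.png

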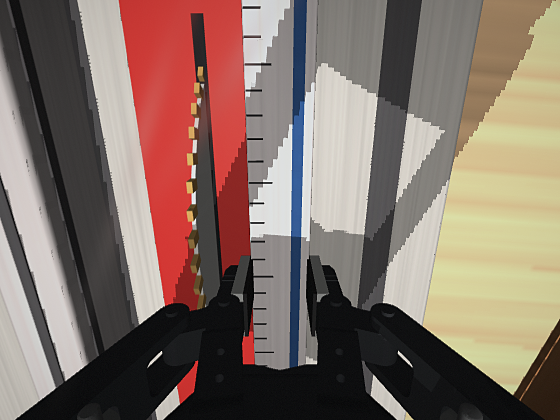

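drive_tool(
  moves=[
    [[-1, 10, 0], 0],
    [[-2, 22, 0], 0],
    [[-2, 22, -12], 0],
    [[-2, 22, -25], 0],
    [[-2, 22, -36], 0],
    [[-2, 22, -44], 0],
    [[-2, 22, -47], 0],
    [[-2, 22, -47], 0],
  ],
)

```text
time: 46.87
tool_pos: [571.9, -145.3, 30.8]
tcp_rot: [179.9, -0.1, -175.2]
ft_force: [-0.4, -0.3, -2.0]
finger_gap: 27.4
```

drive_tool(
  moves=[
    [[0, 0, -1], 0],
    [[0, 0, -2], 0],
    [[0, 0, -2], 0],
    [[0, 0, -2], 0],
    [[0, 0, -2], 0],
    [[0, 0, -2], 0],
    [[0, 0, -2], 0],
    [[0, 0, -2], 0],
  ],
)

```text
time: 47.53
tool_pos: [572.9, -145.4, 30.3]
tcp_rot: [-180.0, 0.0, -175.2]
ft_force: [0.2, -0.2, -2.9]
finger_gap: 27.8
```

drive_tool(
  moves=[
    [[0, 0, 0], 0],
    [[0, 0, 0], 0],
    [[0, 0, 0], 0],
    [[0, 0, 0], 0],
    [[0, 0, 15], 0],
    [[0, 0, 40], 0],
    [[0, 0, 75], 0],
    [[0, 0, 110], 0],
  ],
  fingers=45,
)

```text
time: 48.2
tool_pos: [571.9, -145.1, 140.4]
tcp_rot: [179.9, -0.1, -175.2]
ft_force: [1.0, 0.2, -0.4]
finger_gap: 44.8
```

drive_tool(
  moves=[
    [[0, 10, 20], -7],
    [[0, 25, 30], -14],
    [[0, 40, 30], -21],
    [[0, 50, 30], -28],
    [[0, 55, 30], -35],
    [[0, 55, 30], -42],
    [[0, 55, 30], -49],
    [[0, 55, 30], -56],
  ],
  fingers=0,
)

```text
time: 48.87
tool_pos: [573.0, -90.2, 170.5]
tcp_rot: [180.0, 0.0, 128.4]
ft_force: [-0.0, 0.2, -1.0]
finger_gap: -0.1
```

drive_tool(
  moves=[
    [[0, 0, 0], -7],
    [[0, 0, 0], -14],
    [[0, 0, 0], -21],
    [[0, 0, 0], -28],
    [[0, 0, 0], -34],
    [[0, 0, 0], -34],
    [[0, 0, 0], -34],
    [[0, 0, 0], -34],
  ],
)

```text
time: 49.53
tool_pos: [572.9, -90.4, 170.3]
tcp_rot: [180.0, 0.0, 95.0]
ft_force: [-0.4, -0.0, -0.2]
finger_gap: -0.5
```

```bash
python3 - <<'E'
from h import *
q=r.sense();print(q['tool_pos'],q['tcp_rot'],q['wrist_torque'])
s=snap('wrist','w30'); snap('side','s13'); snap('top','t13')
E
```

```text
[572.94585532 -90.43492646 170.31459177] [1.79991242e+02 1.18351951e-03 9.49814983e+01] [0.04311309 0.03857493 0.01728065]
```

View pics/w30.png

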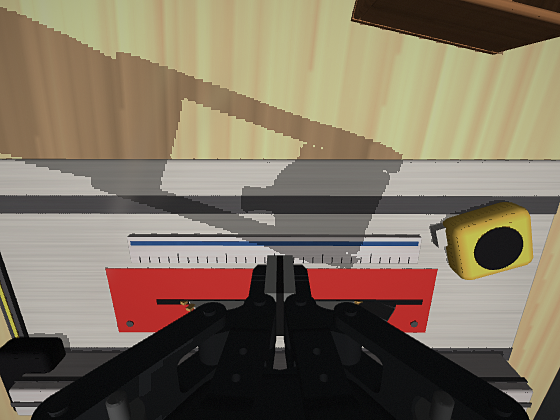

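View pics/s13.png

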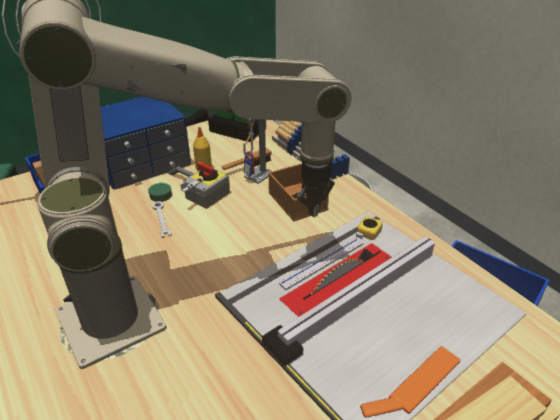

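drive_tool(
  moves=[
    [[0, -8, -30], 0],
    [[0, -16, -60], 0],
    [[0, -16, -90], 0],
    [[0, -16, -115], 0],
    [[0, -16, -130], 0],
    [[0, -16, -138], 0],
    [[0, -16, -138], 0],
    [[0, -16, -138], 0],
  ],
)

```text
time: 50.35
tool_pos: [573.3, -106.5, 32.6]
tcp_rot: [180.0, 0.0, 94.8]
ft_force: [0.2, -0.1, -0.0]
finger_gap: -0.1
```

```bash
python3 - <<'E'
from h import *
q=r.sense();print(q['tool_pos'],q['tcp_rot'],q['ft_force'])
s=snap('wrist','w31')
E
```

```text
[ 573.25325716 -106.51946397   32.63831157] [1.79979195e+02 7.89069845e-03 9.48230418e+01] [ 0.15290732 -0.06150917 -0.02894135]
```

View pics/w31.png

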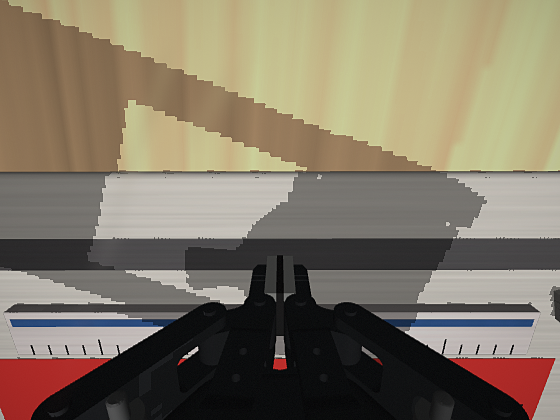

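drive_tool(
  moves=[
    [[0.5, -6, 0], 0],
    [[1, -12, 0], 0],
    [[1.5, -19, 0], 0],
    [[2, -26, 0], 0],
    [[2.5, -33, 0], 0],
    [[3, -40, 0], 0],
    [[3.5, -47, 0], 0],
    [[4, -52, 0], 0],
  ],
)

```text
time: 51.07
tool_pos: [576.9, -159.5, 32.2]
tcp_rot: [-180.0, 0.0, 94.7]
ft_force: [-0.7, 1.7, 1.3]
finger_gap: -0.2
```

drive_tool(
  moves=[
    [[0, -0.5, 0], 0],
    [[0, -1, 0], 0],
    [[0, -2, 0], 0],
    [[0, -3, 0], 0],
    [[0, -4, 0], 0],
    [[0, -5, 0], 0],
    [[0, -5, 0], 0],
    [[0, -5, 0], 0],
  ],
)

```text
time: 51.73
tool_pos: [576.8, -163.4, 32.2]
tcp_rot: [-180.0, -0.0, 94.8]
ft_force: [-0.3, 0.7, -0.6]
finger_gap: -0.0
```

```bash
python3 - <<'E'
from h import *
q=r.sense();print(q['tool_pos'],q['tcp_rot'],q['ft_force'])
s=snap('wrist','w32');snap('top','t14');crop('t14',300,130,400,260,5)
E
```

```text
[ 576.84298771 -163.4107787    32.19603087] [-1.79991160e+02 -5.79275037e-04  9.47765921e+01] [-0.31391652  0.74270402 -0.64144636]
t14_c300_130.png (650, 500, 3)
```

View pics/w32.png

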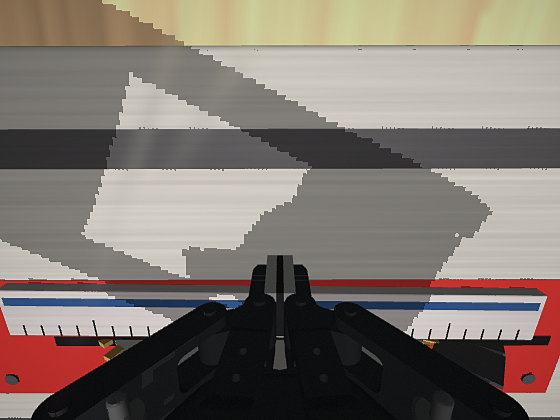

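View pics/t14_c300_130.png

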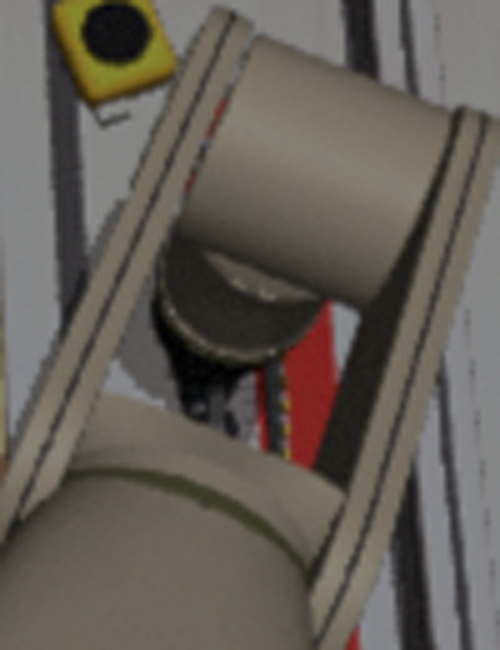

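drive_tool(
  moves=[
    [[0, -1, 0], 0],
    [[0, -2, 0], 0],
    [[0, -3, 0], 0],
    [[0, -4, 0], 0],
    [[0, -5, 0], 0],
    [[0, -5, 0], 0],
    [[0, -5, 0], 0],
    [[0, -5, 0], 0],
  ],
)

```text
time: 52.5
tool_pos: [577.0, -168.7, 32.4]
tcp_rot: [180.0, 0.0, 94.8]
ft_force: [0.4, 0.4, 0.6]
finger_gap: -0.4
```

drive_tool(
  moves=[
    [[0, -0.5, 0], 0],
    [[0, -1, 0], 0],
    [[0, -1.5, 0], 0],
    [[0, -2, 0], 0],
    [[0, -2, 0], 0],
    [[0, -2, 0], 0],
    [[0, -2, 0], 0],
    [[0, -2, 0], 0],
  ],
)

```text
time: 53.17
tool_pos: [576.9, -170.3, 32.3]
tcp_rot: [180.0, -0.0, 94.8]
ft_force: [-1.2, 3.5, 3.0]
finger_gap: 0.2
```

drive_tool(
  moves=[
    [[0, -0.5, 0], 0],
    [[0, -1, 0], 0],
    [[0, -1.5, 0], 0],
    [[0, -2, 0], 0],
    [[0, -2, 0], 0],
    [[0, -2, 0], 0],
    [[0, -2, 0], 0],
    [[0, -2, 0], 0],
  ],
)

```text
time: 53.83
tool_pos: [576.8, -171.2, 32.2]
tcp_rot: [-180.0, -0.1, 94.8]
ft_force: [-1.7, 9.2, 4.2]
finger_gap: -0.1
```

```bash
python3 - <<'E'
from h import *
q=r.sense();print(q['tool_pos'],q['tcp_rot'],q['ft_force'])
s=snap('wrist','w33')
E
```

```text
[ 576.7896434  -171.18485754   32.23573086] [-1.79977532e+02 -1.11574170e-01  9.47901743e+01] [-1.65341173  9.2448164   4.23157241]
```

View pics/w33.png

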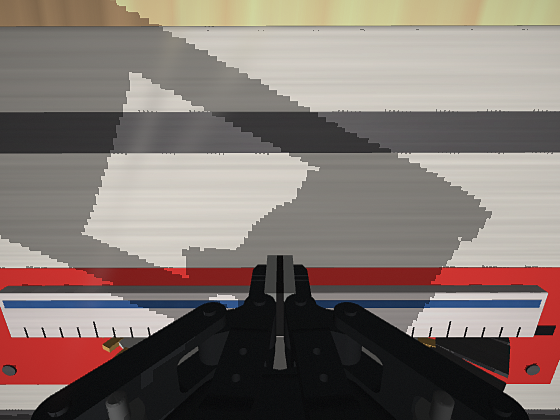

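drive_tool(
  moves=[
    [[0, 3, 0], 0],
    [[0, 10, 0], 0],
    [[0, 25, 5], 0],
    [[0, 40, 30], 0],
    [[0, 50, 70], 0],
    [[0, 50, 110], 0],
    [[0, 50, 150], 0],
    [[0, 50, 190], 0],
  ],
)

```text
time: 54.55
tool_pos: [576.5, -121.1, 224.4]
tcp_rot: [180.0, 0.0, 94.8]
ft_force: [0.2, 0.0, -0.6]
finger_gap: 0.2
```

drive_tool(
  moves=[
    [[0, -20, 0], 0],
    [[0, -40, 10], 0],
    [[0, -60, 20], 0],
    [[0, -80, 30], 0],
    [[0, -100, 30], 0],
    [[0, -110, 30], 0],
    [[0, -110, 30], 0],
    [[0, -110, 30], 0],
  ],
)

```text
time: 55.22
tool_pos: [576.6, -231.7, 251.6]
tcp_rot: [-179.9, -0.1, 94.7]
ft_force: [-0.3, 0.4, 1.3]
finger_gap: -0.2
```

```bash
python3 - <<'E'
from h import *
q=r.sense();print(q['tool_pos'],q['tcp_rot'],q['ft_force'])
s=snap('wrist','w34')
E
```

```text
[ 576.64730948 -231.74173997  251.58659097] [-1.79948631e+02 -5.54604141e-02  9.47330078e+01] [-0.28989523  0.41956317  1.3010995 ]
```

View pics/w34.png

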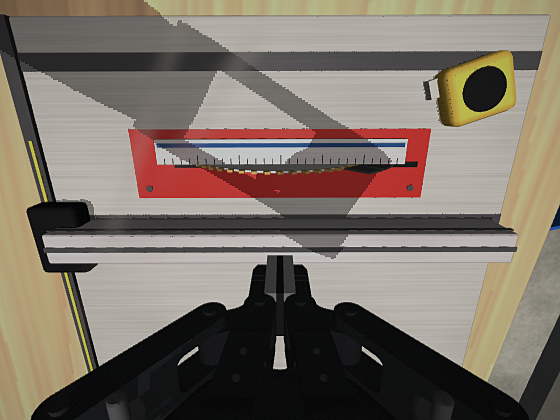

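```bash
python3 - <<'E'
from h import *
crop('w34',120,120,440,205,2.5)
crop('w34',140,130,240,190,8);crop('w34',330,130,430,190,8)
E
```

```text
w34_c120_120.png (212, 800, 3)
w34_c140_130.png (480, 800, 3)
w34_c330_130.png (480, 800, 3)
```

View pics/w34_c140_130.png

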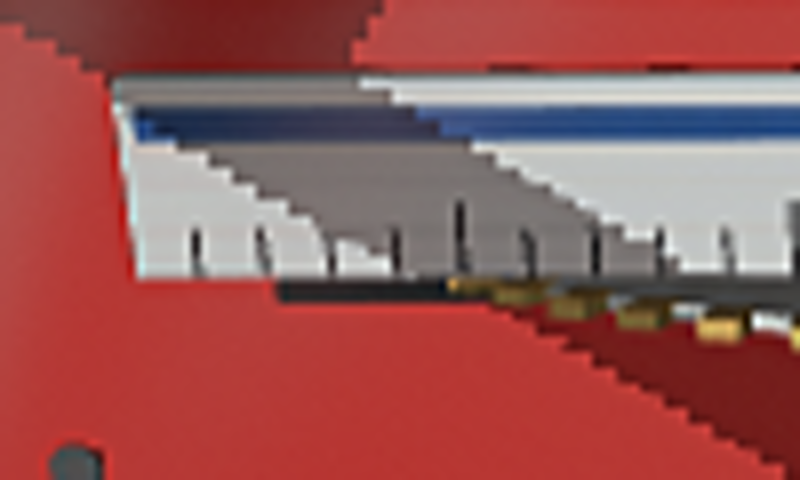

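View pics/w34_c330_130.png

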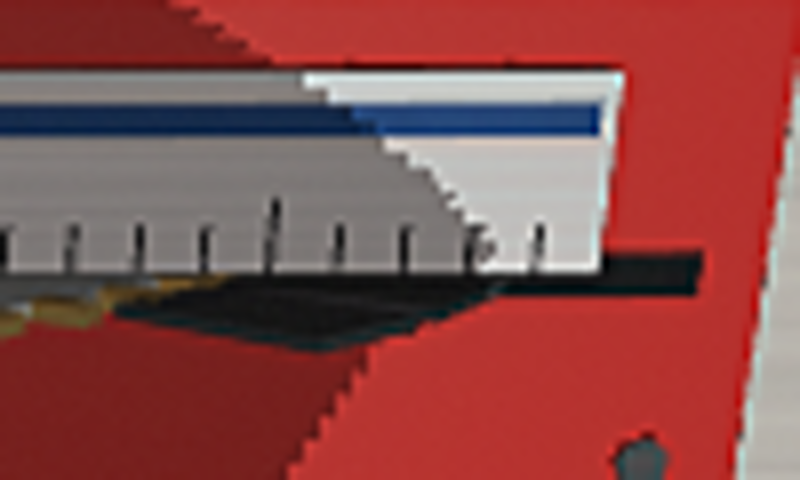

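View pics/w34_c120_120.png

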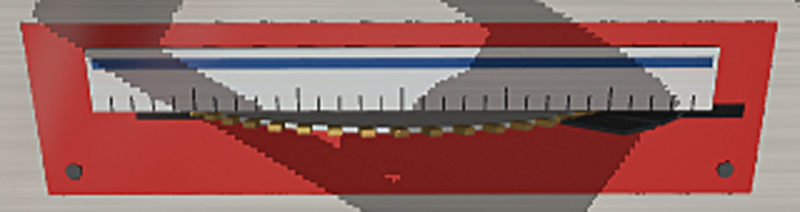

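drive_tool(
  moves=[
    [[-20, -20, 30], 0],
    [[-40, -40, 60], 0],
    [[-60, -60, 90], 0],
    [[-80, -80, 100], 0],
    [[-100, -100, 100], 0],
    [[-120, -120, 100], 0],
    [[-130, -140, 100], 0],
    [[-130, -150, 100], 0],
  ],
)

```text
time: 55.93
tool_pos: [445.4, -383.2, 352.3]
tcp_rot: [-180.0, 0.0, 94.7]
ft_force: [0.2, 0.8, 0.0]
finger_gap: 0.2
```

```bash
python3 - <<'E'
from h import *
q=r.sense();print(q['tool_pos'],q['ft_force'],q['time'])
snap('side','s15');snap('top','t15');crop('s15',215,95,335,215,6);crop('t15',120,120,400,270,2.8);crop('s15',140,140,260,210,6)
E
```

```text
[ 445.44166715 -383.20240257  352.26755301] [0.21936606 0.77908687 0.04289408] 55.9333
s15_c215_95.png (720, 720, 3)
t15_c120_120.png (420, 784, 3)
s15_c140_140.png (420, 720, 3)
```

View pics/s15_c215_95.png

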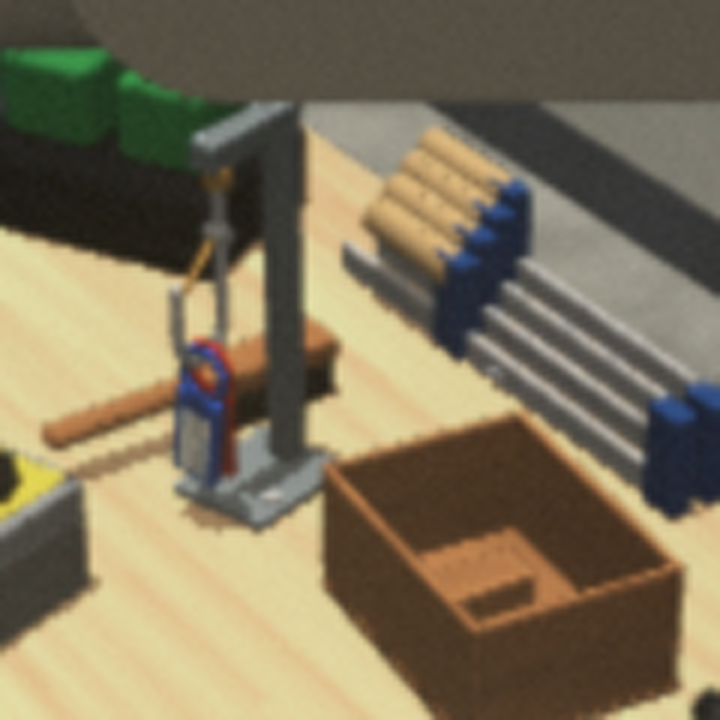

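View pics/t15_c120_120.png

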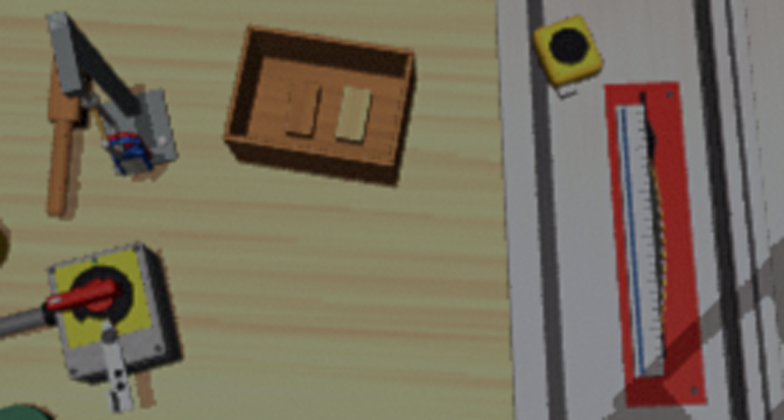

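View pics/s15.png

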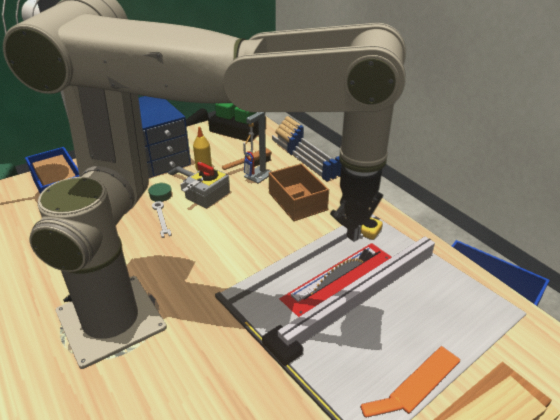

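```bash
python3 - <<'E'
from h import *
s=load('w34')
A=lambda x,y:(140+x/8,130+y/8);B=lambda x,y:(330+x/8,130+y/8)
e0,e1=onz(s,A(137,277),16)[:2],onz(s,B(601,271),16)[:2]
o0,o1=onz(s,A(115,76),16)[:2],onz(s,B(624,70),16)[:2]
s0,s1=onz(s,A(278,303),8)[:2],onz(s,B(697,296),8)[:2]  # slot right edge
t1=onz(s,B(702,252),8)[:2]
ang=lambda a,b:np.degrees(np.arctan2((b-a)[1],(b-a)[0]))
print('edge ang',ang(e0,e1),ang(o0,o1),'slot ang',ang(s0,s1),'centre',(e0+e1+o0+o1)/4,np.linalg.norm(e1-e0))
u=(s1-s0)/np.linalg.norm(s1-s0);n=np.array([-u[1],u[0]])
print('slot width',(t1-s1)@n,'edge above slot right edge',(e0-s0)@n,(e1-s0)@n)
print('top of tooth line / blade')
E
```

```text
edge ang 4.988854579719382 4.977422780060726 slot ang 5.0237039854719585 centre [ 576.34373321 -196.13842161] 300.03148824379724
slot width 6.8300814906042335 edge above slot right edge 5.559535453414998 5.377045250532391
top of tooth line / blade
```

```bash
python3 - <<'E'
from h import *
print(r.hand_in())
E
```

```text
the job is handed in; nothing more can be done
None
```

The whole job is done and was handed in at about 56 s of the 210 s allowed; the hand-in reported no verdict.

What I did, in order:
1. **Isolator:** turned the red handle to off against its stop.
2. **Hasp:** swung it out to its stop, which pushed back with about 19 N.
3. **Tags:** only the red and blue ones were there. I pushed both eyes past the gate onto the snap hook.
4. **Offcuts:** put the pale and brown ones in the scrap box.
5. **Straightedge:** laid it left of the blade and pushed it against the blade with about 9 N.

Last checks, by picture:
- **Lockout:** the handle is off and the hasp is out. Both tags hang in the bowl with the gate shut.
- **Offcuts:** both lie on the floor of the scrap box.
- **Straightedge:** it lies flat, about 0.04° off parallel to the blade slot. The estimated gap to the blade is 0.5 mm, and it is centred within about 5 mm.
- **Bystanders:** they look unmoved in the pictures; I did not measure them. I also saw no sign that a tag or the straightedge had been knocked aside.
- **Robot:** the arm was clear of everything at hand-in.

No check failed. The camera estimates of the hook's nose disagreed by 2 to 5 mm, so I lined the eyes up by eye in the wrist view. The straightedge gap assumes the blade sits in the middle of its slot.

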